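# Assemble a filter stack on its post

## Robot

A 6-joint arm with a two-finger parallel gripper is mounted at the origin on a cart in front of the work surface, level with it; the furniture and walls round the work are solid. World frame = base frame: x ahead of the robot, y to its left, z up, the work surface at z = 0. Lengths are in m, angles in rad, forces in N, time in s.
With the tool pointing down it reaches from about 0.35 to 0.8 m from the base axis. Payload 7.3 kg.
Tool frame: the origin (TCP) lies midway between the tips of the shut fingers; the grasp point (between the pads) lies 19 mm behind it; z points along the fingers, y is the line along which they close (so a half turn about z gives the same grasp; the last joint's range is limited). The gripper opens to 85 mm and grips with 20 to 120 N. Pads are 22 mm wide; open, the fingers measure 114 mm over their backs; the gripper's body (76 mm by 85 mm) begins 54 mm behind the grasp point. The pads swing forward as they close: fully open they stand 13 mm farther back than shut.
Start: joints at [-1.426, 0.342, 1.524, -0, 1.275, -0.146], TCP at [0.151, -0.503, 0.231] pointing down, gripper open.
Joint ranges: [-2.53, 2.53], [-0.77, 2.02], [0.04, 2.7], [-1, 4.14], [0.28, 2.66], [-3.11, 3.11]. Speed limits (rad/s): [2.57, 2.57, 3.14, 3.14, 3.14, 3.14].

## Interface

Orientations are given as a unit quaternion [x, y, z, w].
In Python, from cell import get_state, read_camera, finish_job gives the robot as it stands.
- The arm moves only by the tool servo_tool, never from a script. Its argument "deltas" is a list of rows, each an object of numbers: "jaw": the finger opening in m, from 0 to 0.0854; "x", "y", "z": the shift along the world's x, y, z in m; "rx", "ry", "rz": the turn, a rotation vector about the world's x, y, z in degrees. In form: [{"jaw": .., "x": .., "y": .., "z": .., "rx": .., "ry": .., "rz": ..}, ...]. A call has 1 to 20 rows; each row shifts and turns the commanded pose from where the row before left it; what a row does not reach is not made up. A row lasts 1/12 s, in which the tool goes at most 41.7 mm and 7.16 degrees, less where a joint would pass 70% of its speed; a pose out of reach is approached as far as the arm can. A call with a gripper value outside its range is refused whole. The fingers move at their own pace and stop on an object; "newtons" is the grip in N (left out, the last holds). Time passes only in rows, so rows that do not move let the fingers close. It gives the time, the measured TCP pose, the force, the opening and the grip force at its end, in the units of the state.
- get_state(): the state, without advancing time (a new reading comes with each control period).
- read_camera(name): name is "side" or "top"; returns a dict with "image" (384x512x3 uint8, red, green, blue), "range_z" (384x512 float32, m along the optical axis (not along the pixel's ray), 0 where there is no reading), "vfov" (degrees; the focal length in pixels is half the picture's height over the tangent of half this angle, whatever the lens; pixels are square), "cx", "cy" (the principal point, pixels), "k1" (the pictures are not rectified: a ray, as slopes to the right and down, at radius r is drawn at 1 + k1 r^2 times it, then the intrinsics apply), "extrinsics" (4x4, takes a point from camera to world coordinates). Camera axes: x right, y up, looking along -z (the intrinsics and any distortion apply to the point x, -y, -z); pixel columns grow to the right and rows downward; lengths in m; the calibration is good to about 2 mm. A picture is of the moment at which its call begins.
- finish_job(): hands the job in; it is judged then, once.
The state is a dict: "t": time; "joint_pos": joint angles; "dq": joint speeds; "tau": joint torques, N m; "eef_pos": TCP position; "tcp_rot": TCP orientation; "ft_force": force on the tool from outside, world axes, zero at the start; "torque": the same for the moment, N m; "gripper_width": finger opening in m; "finger_force": force on a finger pad.
Only numpy, scipy, OpenCV 4.12 (cv2) and the standard library are available. Lean on these libraries where they do the work, as an engineer would, in place of code of your own. Each camera call takes 0.05 s, during which the arm holds its last target. There are 200 camera calls.

## Task

Assemble the filter holder: seat the base, post up, flat and square in the pocket of the grey fixture, then lift the rings from the low shelf over its front rail and thread them onto the post, first the big thick support disc, then every thin spacer ring there is (two to four, in any order), then the clamp ring from the bench, and last put the black cap over the post, down onto the clamp ring. Every layer must lie flat on the one below, and the other things on the bench stay where they are.

Things in the scene. Friction and masses are not known exactly. Their poses are not given: they have to be found in the camera images.
- pocket (a point): centre of the floor of the pocket in the fixture, a fixed grey block 104 x 124 mm (x, y), 16 mm high, on the bench. The pocket is a rectangle 59 (x) x 75 mm (y) with chamfered edges, 10 mm deep: its floor is 6 mm above the bench. z up; the block's own x and y axes are this frame's
- rail (a point): middle of the top edge of the storage shelf's front rail, 58 mm above the bench. Shelf fixed, open above, 140 mm deep (own x, away from robot), 360 mm wide (own y). Grey board 40 mm above bench; rail: 4 mm metal strip along the front, 18 mm above the board; end panels 58 mm, back panel 80 mm above bench. Disc and spacers lie flat on the board in a row, 68 mm behind the rail, 68 mm apart, any order
- base_post (a point): the filter base: metal plate 56 (own x) x 72 (own y) x 14 mm, on its centre an upright steel post, diameter 14 mm, 53 mm tall above the plate, last 4 mm tapered. Stands on the bench post up; grip it by the post. The point is half-way up the post: 40.5 mm above the plate's underside, 26.5 mm above its top, on which the stack rests. z is up along the post. 0.35 kg
- support_c (a point): centre of the support disc, the thickest and widest ring: steel, outer diameter 58, 16 mm thick, hole diameter 17 mm, dark dots round its top. Lies flat on the shelf board; z is its axis. About 0.15 kg
- spacer1_c (a point): centre of a thin white plastic spacer ring, outer diameter 40, 6 mm thick, hole diameter 17 mm, flat on the shelf board; z is its axis. All spacers are alike. May be absent
- spacer2_c (a point): centre of a thin white plastic spacer ring, outer diameter 40, 6 mm thick, hole diameter 17 mm, flat on the shelf board; z is its axis. All spacers are alike. May be absent
- spacer3_c (a point): centre of a thin white plastic spacer ring, outer diameter 40, 6 mm thick, hole diameter 17 mm, flat on the shelf board; z is its axis. All spacers are alike. May be absent
- spacer4_c (a point): centre of a thin white plastic spacer ring, outer diameter 40, 6 mm thick, hole diameter 17 mm, flat on the shelf board; z is its axis. All spacers are alike. May be absent
- clamp_c (a point): centre of the clamp ring: metal, outer diameter 52, 8 mm thick, hole diameter 17 mm, three dark screw heads on its top face. Lies flat on the bench; z is its axis and points out of the screw face. About 0.08 kg
- cap_c (a point): centre of the cap: a black ribbed cylinder, diameter 37 mm over the ribs, 28 mm tall, with a blind bore of diameter 17 mm, 20 mm deep from below. Stands on the bench, bore down; z is its axis, up. About 0.06 kg
- usb_stick_c (a point): centre of the USB stick, 18 x 44 x 8 mm, on the bench; not part of the job
- tape_roll_c (a point): centre of the roll of brown tape, diameter 51, 19 mm tall, on the bench; not part of the job
- bottle_small_a_c (a point): half-way up the small white bottle with a green cap, diameter 32, 59 mm tall; not part of the job
- timer_c (a point): centre of the white timer, 62 x 62 x 16 mm; not part of the job

How it is judged:
On the way, in this order (a step that is already met when the one before it is completed fails the run):
1. the base sits flat and square in the fixture's pocket (horizontal distance between base_post and pocket below 0.005 m and z of base_post in the frame of pocket between 0.037 and 0.0435 m and angle between base_post's own z axis and vertical below 0.05 rad and angle between the y axis of base_post and the y axis of pocket, either way round below 0.09 rad), for 0.2 s.
2. the support disc is on the post, flat on the base (all of step 1 and horizontal distance between support_c and base_post below 0.005 m and angle between the z axis of support_c and the z axis of base_post, either way round below 0.08 rad and z of support_c in the frame of base_post between -0.0215 and -0.0155 m), for 0.2 s.
3. every spacer is on the post above the support disc (horizontal distance between each of support_c, spacer1_c, spacer2_c, spacer3_c, spacer4_c and base_post below 0.005 m and angle between the z axis of each of support_c, spacer1_c, spacer2_c, spacer3_c, spacer4_c and the z axis of base_post, either way round below 0.08 rad and z of support_c in the frame of base_post between -0.0215 and -0.0155 m and z of spacer1_c in the frame of base_post between -0.0105 and 0.0135 m and z of spacer2_c in the frame of base_post between -0.0105 and 0.0135 m and z of spacer3_c in the frame of base_post between -0.0105 and 0.0135 m and z of spacer4_c in the frame of base_post between -0.0105 and 0.0135 m), for 0.2 s.
4. the clamp ring is on the post above all spacers (all of step 3 and horizontal distance between clamp_c and base_post below 0.005 m and angle between clamp_c's own z axis and vertical below 0.08 rad and z of clamp_c in the frame of base_post between 0.0025 and 0.0235 m and z of each of spacer1_c, spacer2_c, spacer3_c, spacer4_c in the frame of clamp_c below -0.005 m), for 0.2 s.
5. the cap is on the post, down on the clamp ring (all of step 4 and horizontal distance between cap_c and base_post below 0.005 m and angle between cap_c's own z axis and vertical below 0.08 rad and z of cap_c in the frame of clamp_c between 0.015 and 0.0205 m and z of cap_c in the frame of base_post above 0 m), for 0.2 s.
At the end, for the whole second after the job is handed in: Base in the pocket (5 mm, 3 mm of the floor, 0.09 rad of square, 0.05 rad tilt); support on the base and cap on the clamp ring (3 mm), spacers and then clamp ring between; all centred on the post (5 mm), level (0.08 rad) and at rest (all of step 1 and all of step 5 and linear speed of each of base, support, spacer1, spacer2, spacer3, spacer4, clamp, cap below 0.03 m/s); the robot touches nothing.
It fails at once if a bystander (USB stick, tape roll, small bottle or timer) is shoved more than 4 cm (distance of any of usb_stick_c, tape_roll_c, bottle_small_a_c, timer_c from where it was at the start of the episode above 0.04 m).
Of spacer1, spacer2, spacer3, spacer4 only 2 to 4 are there at a start; the rules pass over those that are not, and their reading is None.
At some moment in a run one of clamp, cap may be knocked a few centimetres aside while the robot is not near it.
Once in a run the grip may slacken for a moment while it holds something.
It also fails if it takes over 210 s, if anything falls off the work surface, if the arm or the gripper's body presses on something with over 40 N, if the wrist force passes 120 N, or if a joint passes its speed limit or range.

## Working session

There is one attempt and no reset: what is moved stays moved. The work goes in short steps, Python scripts to look and compute and a tool call to move; the robot and the scene stay as the last step left them, time stands still between calls to the robot, and variables do not carry over. Pictures are saved under pics/ and viewed, at most 14 in all, crops included, and the job is handed in when it is done.

Besides the shell and the picture viewer there is one more tool, called after "Call:" as name([rows], argument=value, ...), one row to a line, values as JSON. servo_tool: Moves the arm, as the interface text tells. Its arguments: {"type":"object","properties":{"deltas":{"type":"array"},"newtons":{"type":"number"}},"required":["deltas"]}

```bash
mkdir -p pics; ls; cat > h.py <<'E'
import numpy as np, cv2
from cell import get_state, read_camera, finish_job
def cam(n):
    d=read_camera(n); h,w=d['range_z'].shape
    f=h/2/np.tan(np.radians(d['vfov'])/2)
    K=np.array([[f,0,d['cx']],[0,f,d['cy']],[0,0,1.]]); D=np.array([d['k1'],0,0,0.])
    v,u=np.mgrid[0:h,0:w]
    p=cv2.undistortPoints(np.stack([u,v],-1).reshape(-1,1,2).astype(float),K,D).reshape(h,w,2)
    z=d['range_z']; T=np.array(d['extrinsics'])
    P=np.stack([p[...,0]*z,-p[...,1]*z,-z],-1)@T[:3,:3].T+T[:3,3]
    P[z==0]=np.nan
    return d,P
def save(n,img,s=1.5): cv2.imwrite(n,cv2.resize(img[...,::-1],None,fx=s,fy=s))
E
python3 - <<'E'
from h import *
for n in('top','side'):
    d,P=cam(n); save(f'pics/{n}0.png',d['image']); np.savez(f'{n}0.npz',P=P,im=d['image'])
    print(n,d['vfov'],d['cx'],d['cy'],d['k1'],np.round(d['extrinsics'],3).tolist())
print(get_state())
E
```

```text
pics
top 49.57770795047839 252.94547442546585 189.61328674465042 0.03682842827157696 [[-0.006, 0.998, -0.066, 0.446], [-1.0, -0.005, 0.016, 0.036], [0.015, 0.066, 0.998, 1.418], [0.0, 0.0, 0.0, 1.0]]
side 46.39615236040157 264.8238290228115 195.38526540697887 0.05040773293919134 [[0.999, 0.035, -0.039, 0.479], [-0.051, 0.503, -0.863, -1.327], [-0.011, 0.864, 0.504, 0.859], [0.0, 0.0, 0.0, 1.0]]
{'t': 0.1, 'joint_pos': array([-1.42597068e+00,  3.42624378e-01,  1.52491211e+00,  6.09375486e-07,
        1.27540338e+00, -1.45994090e-01]), 'dq': array([-5.80733769e-05, -1.20180708e-03, -3.78602894e-03, -6.77776912e-04,
       -1.34711195e-04, -1.10443467e-03]), 'tau': array([ 3.21425337e-03, -4.34446406e+01, -2.46491879e+01, -1.97563504e-04,
        4.60349533e-03,  1.99866385e-06]), 'eef_pos': array([ 0.15051008, -0.50259334,  0.23071361]), 'tcp_rot': array([ 9.89446388e-01,  1.44897863e-01,  6.84967195e-07, -6.73606471e-04]), 'ft_force': array([ 0.11155385, -0.87067288,  0.31878445]), 'torque': array([ 0.02496478, -0.03299629, -0.00427347]), 'finger_force': 0.0, 'gripper_width': 0.08548556898805301}
```

View pics/top0.png

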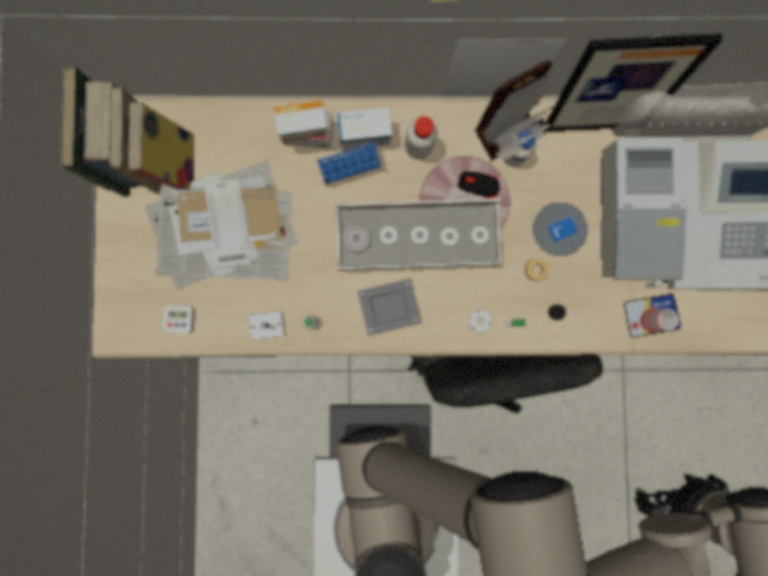

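View pics/side0.png

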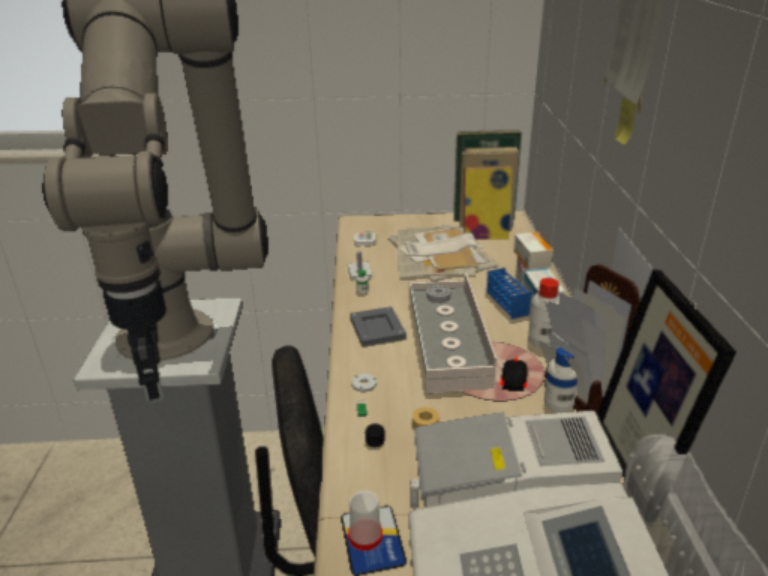

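The top view (1.5x) shows the base at (267,325), bottle (312,323), fixture (390,306), disc (357,238) and four spacers at (389..480,235). The clamp is at (480,320), the USB stick (517,322), the cap (557,312), the tape (537,270) and the timer (178,319). Next I'll measure precise positions.

```bash
python3 - <<'E'
from h import *
a=np.load('top0.npz');im=a['im'];P=a['P']
b=np.load('side0.npz');im2=b['im'];P2=b['P']
# bench plane bias, shelf board height
m=(P[...,0]>.3)&(P[...,0]<.7)&(abs(P[...,2])<.012)&(abs(P[...,1])<.5); print('bench top z',np.median(P[m][:,2]))
print('noise',np.std(P[m][:,2]))
A=np.c_[P[m][:,:2],np.ones(m.sum())];print(np.linalg.lstsq(A,P[m][:,2],rcond=None)[0])
q=P2.reshape(-1,3);m2=(q[:,0]>.3)&(q[:,0]<.7)&(abs(q[:,2])<.012)&(abs(q[:,1])<.5);print('side',np.median(q[m2,2]))
big=np.zeros((600,800,3),np.uint8)
def crop(u0,v0,u1,v1,W,H): return cv2.resize(im[v0:v1,u0:u1],(W,H),interpolation=cv2.INTER_CUBIC)
big[:300]=crop(160,180,360,255,800,300); 
big[300:]=crop(220,130,340,175,800,300)
save('pics/c1.png',big,1)
z=P[...,2]
for (n,u,v) in [('post',178,215),('disc',238,159),('s',259,157),('s',280,157),('s',299,158),('s',320,157),('clamp',320,213),('cap',371,208),('fix',260,204),('tape',358,180),('bottle',208,215),('usb',345,215)]:
    print(n,np.round(P[v,u],3),np.round(z[v-1:v+2,u-4:u+5],3).tolist()[1])
E
```

```text
bench top z 7.511434344076307e-05
noise 0.00380368815019263
[ 0.00630791  0.00181261 -0.00277208]
side -0.0017207107575489267
post [0.455 0.264 0.023] [0.067, 0.062, 0.062, 0.049, 0.023, 0.012, 0.015, 0.015, 0.014]
disc [0.641 0.063 0.031] [0.061, 0.033, 0.039, 0.04, 0.031, 0.043, 0.058, 0.059, 0.052]
s [ 0.647 -0.007  0.035] [0.05, 0.041, 0.042, 0.04, 0.035, 0.038, 0.044, 0.046, 0.041]
s [ 0.646 -0.077  0.04 ] [0.045, 0.043, 0.034, 0.04, 0.04, 0.045, 0.052, 0.049, 0.042]
s [ 0.642 -0.14   0.04 ] [0.045, 0.045, 0.038, 0.036, 0.04, 0.044, 0.042, 0.043, 0.044]
s [ 0.645 -0.21   0.045] [0.044, 0.051, 0.036, 0.041, 0.045, nan, 0.041, 0.049, 0.042]
clamp [ 0.459 -0.215 -0.001] [0.004, 0.008, -0.002, 0.003, -0.001, -0.004, 0.005, -0.001, 0.004]
cap [ 0.474 -0.38   0.03 ] [0.031, 0.029, 0.025, 0.028, 0.03, 0.025, 0.027, 0.025, 0.026]
fix [ 0.49 -0.01  0.01] [0.012, 0.007, 0.004, 0.008, 0.01, 0.007, 0.003, 0.003, 0.009]
tape [ 0.571 -0.347 -0.001] [0.018, -0.006, -0.004, -0.001, -0.001, -0.0, -0.006, 0.003, 0.016]
bottle [0.454 0.163 0.045] [0.059, 0.064, 0.062, 0.058, 0.045, 0.046, 0.04, 0.002, 0.004]
usb [ 0.451 -0.298  0.009] [0.002, 0.009, 0.007, 0.004, 0.009, 0.011, 0.006, 0.002, 0.01]
```

View pics/c1.png

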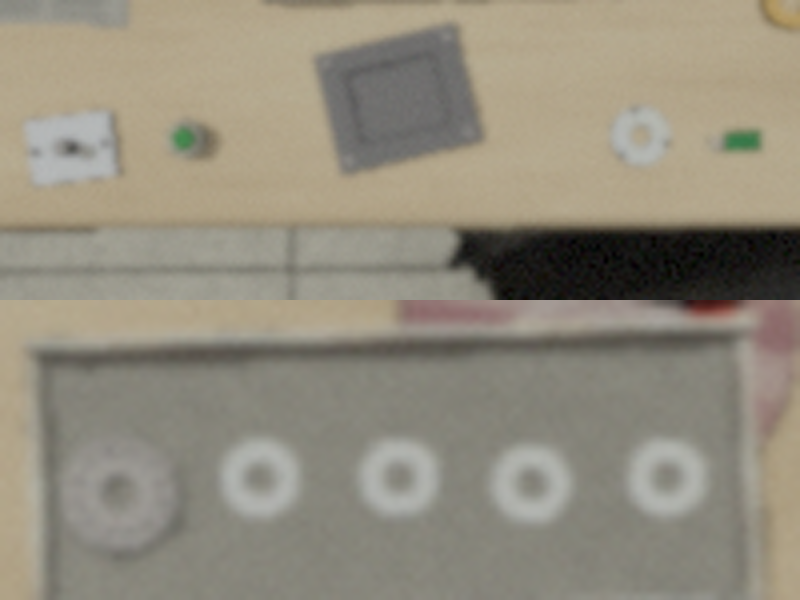

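```bash
cat >> h.py <<'E'
class View:
    def __init__(s,n,k=4):
        ds=[read_camera(n) for _ in range(k)]; d=ds[0]
        s.im=np.mean([x['image'].astype(np.float32) for x in ds],0)
        h=384; f=h/2/np.tan(np.radians(d['vfov'])/2)
        s.K=np.array([[f,0,d['cx']],[0,f,d['cy']],[0,0,1.]]); s.D=np.array([d['k1'],0,0,0.]); s.T=np.array(d['extrinsics'])
    def world(s,uv,z):
        p=cv2.undistortPoints(np.asarray(uv,float).reshape(-1,1,2),s.K,s.D).reshape(-1,2)
        r=np.c_[p[:,0],-p[:,1],-np.ones(len(p))]@s.T[:3,:3].T; c=s.T[:3,3]
        return c+r*((z-c[2])/r[:,2])[:,None]
    def px(s,X):
        q=(np.atleast_2d(X)-s.T[:3,3])@s.T[:3,:3]; q=q*[1,-1,-1]
        return cv2.projectPoints(q.reshape(-1,1,3),np.zeros(3),np.zeros(3),s.K,s.D)[0].reshape(-1,2)
    def ortho(s,x,y,z,r=.06,mm=.5,feat=None):
        "rectified patch of plane z: row = -x, col = -y, centred on x,y"
        n=int(2*r*1000/mm)+1; g=(np.arange(n)-n//2)*mm/1000
        X=x-g[:,None]+0*g; Y=y-g[None,:]+0*g[:,None]
        uv=s.px(np.stack([X,Y,0*X+z],-1).reshape(-1,3)).reshape(n,n,2).astype(np.float32)
        return cv2.remap(s.im,uv[...,0],uv[...,1],cv2.INTER_CUBIC)
def blob(m,x,y,mm=.5,hull=True):
    "largest contour in mask -> world centre, area-equivalent diam, min rect"
    cs=cv2.findContours(m.astype(np.uint8),cv2.RETR_EXTERNAL,cv2.CHAIN_APPROX_NONE)[0]
    c=max(cs,key=cv2.contourArea); c=cv2.convexHull(c) if hull else c
    M=cv2.moments(c); u,v=M['m10']/M['m00'],M['m01']/M['m00']; n=m.shape[0]//2
    R=cv2.minAreaRect(c)
    return np.round([x-(v-n)*mm/1e3,y-(u-n)*mm/1e3],4),round(2*np.sqrt(M['m00']/np.pi)*mm,1),np.round([x-(R[0][1]-n)*mm/1e3,y-(R[0][0]-n)*mm/1e3],4),np.round(np.array(R[1])*mm,1),round(R[2],1)
def otsu(g):
    g8=cv2.normalize(g,None,0,255,cv2.NORM_MINMAX).astype(np.uint8); return cv2.threshold(g8,0,1,cv2.THRESH_OTSU)[1]
def white(p): return p[...,2]-0*p[...,0]     # blue: white bright, wood/grey darker
def sat(p): return -(p.max(-1)-p.min(-1))
E
python3 - <<'E'
from h import *
import pickle
for n in('top','side'):
    V=View(n,5); pickle.dump(V,open(n+'.pkl','wb')); print(n)
    for nm,x,y,z,r,f in [('base',.453,.264,.014,.055,white),('fix',.49,-.01,.016,.085,sat),('s1',.645,-.007,.046,.032,white),('s2',.645,-.077,.046,.032,white),('s3',.643,-.14,.046,.032,white),('s4',.645,-.21,.046,.032,white),('clamp',.459,-.215,.008,.04,white),('cap',.474,-.38,.028,.03,lambda p:-p.sum(-1)),('disc',.64,.063,.056,.034,lambda p:p[...,0]-p[...,1])]:
        p=V.ortho(x,y,z,r); print(nm,*blob(otsu(cv2.GaussianBlur(f(p),(0,0),2)),x,y))
    T=[V.ortho(x,y,z,r,2*r/.2*.5*.002*1000)[:200,:200] for x,y,z,r in [(.64,.063,.056,.04),(.49,-.01,.016,.085),(.453,.264,.014,.055),(.474,-.38,.028,.03)]]
    big=np.hstack([cv2.resize(t,(190,190)) for t in T]); cv2.imwrite(f'pics/o_{n}.png',big[...,::-1])
E
python3 -c "
import cv2,numpy as np
cv2.imwrite('pics/o.png',np.vstack([cv2.imread('pics/o_top.png'),cv2.imread('pics/o_side.png')]))"
```

```text
top
base [0.4496 0.2696] 71.1 [0.4496 0.2701] [57.5 71.6] 83.0
fix [ 0.4896 -0.0069] 126.2 [ 0.4896 -0.0068] [102.7 122.8] 76.7
s1 [ 0.6477 -0.0051] 40.6 [ 0.6478 -0.005 ] [40.5 40. ] 90.0
s2 [ 0.6479 -0.0745] 40.3 [ 0.6478 -0.0745] [38.5 40. ] 90.0
s3 [ 0.6444 -0.1405] 40.5 [ 0.6442 -0.1405] [39.5 41. ] 90.0
s4 [ 0.6473 -0.2084] 40.5 [ 0.647  -0.2085] [40. 40.] 90.0
clamp [ 0.457  -0.2125] 49.7 [ 0.4578 -0.213 ] [50.6 48.3] 43.7
cap [ 0.4753 -0.3805] 37.2 [ 0.4752 -0.3805] [34.5 39. ] 90.0
disc [0.6384 0.0643] 61.5 [0.6384 0.0647] [58.1 65. ] 68.2
side
base [0.453 0.264] 124.1 [0.453 0.264] [110. 110.] 90.0
fix [ 0.49   -0.0244] 138.4 [ 0.4897 -0.0273] [108.2 147.4] 76.7
s1 [ 0.6463 -0.015 ] 41.0 [ 0.646  -0.0144] [40.1 41.1] 48.4
s2 [ 0.6471 -0.0839] 40.2 [ 0.6469 -0.0839] [40.3 39.2] 45.0
s3 [ 0.6435 -0.1495] 39.6 [ 0.6433 -0.1498] [39.4 38.8] 21.8
s4 [ 0.6457 -0.2235] 50.7 [ 0.645  -0.2193] [64.  45.5] 90.0
clamp [ 0.4566 -0.2198] 49.9 [ 0.4572 -0.2206] [49.9 49.3] 47.6
cap [ 0.4756 -0.3946] 36.9 [ 0.4755 -0.3925] [36. 35.] 90.0
disc [0.6395 0.0816] 51.6 [0.64  0.081] [68. 32.] 90.0[ WARN:0@2.865] global loadsave.cpp:1063 imwrite_ Unsupported depth image for selected encoder is fallbacked to CV_8U.
```

View pics/o.png

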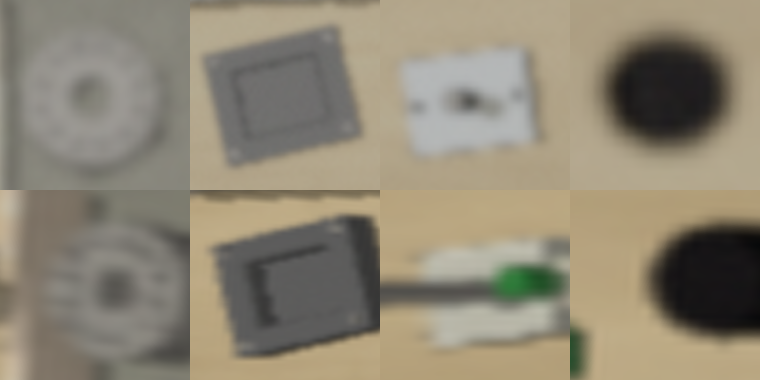

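The orthos show the disc's hole, the fixture (+13.3°) and the base (+7°) well from the top. The side view leans, and its y disagrees by about 9 mm. I'll calibrate y by gripping the post. First I move over the base.

Call:
servo_tool([
  {"x": 0.0333, "y": 0.017, "rz": -1.86},
  {"x": 0.0333, "y": 0.017, "rz": -1.86},
  {"x": 0.0333, "y": 0.017, "rz": -1.86},
  {"x": 0.0333, "y": 0.017, "rz": -1.86},
  {"x": 0.0333, "y": 0.017, "rz": -1.86},
  {"x": 0.0333, "y": 0.017, "rz": -1.86},
  {"x": 0.0333, "y": 0.017, "rz": -1.86},
  {"x": 0.0333, "y": 0.017, "rz": -1.86},
  {"x": 0.0333, "y": 0.017, "rz": -1.86},
  {"y": 0.03},
  {"y": 0.03},
  {"y": 0.03},
  {"y": 0.03},
  {"y": 0.03},
  {"y": 0.03},
  {"y": 0.03},
  {"y": 0.03},
  {"y": 0.03},
  {"y": 0.03},
  {"y": 0.03},
])

```text
invalid input at $.deltas[0]: expected keys jaw, x, y, z, rx, ry, rz
```

Call:
servo_tool([
  {"y": 0.03},
  {"y": 0.03},
  {"y": 0.03},
  {"y": 0.03},
  {"y": 0.03},
  {"y": 0.03},
  {"y": 0.03},
  {"y": 0.03},
  {"y": 0.03},
  {"y": 0.014},
  {"z": -0.03},
  {"z": -0.03},
  {"z": -0.02},
  {"jaw": 0.07},
  {},
], newtons=20)

```text
invalid input at $.deltas[0]: expected keys jaw, x, y, z, rx, ry, rz
```

```bash
python3 - <<'E'
from h import *
s=get_state();print(s['t'],s['eef_pos'],s['tcp_rot'],s['gripper_width'],s['ft_force'])
d,_=cam('side'); save('pics/side1.png',d['image'][100:340,170:430],2.9)
E
```

```text
0.6 [ 0.15055629 -0.50296596  0.23133087] [9.89449115e-01 1.44880796e-01 5.34341221e-06 5.90263799e-05] 0.08561355434952281 [-0.45965971  0.07862922  1.18083465]
```

View pics/side1.png

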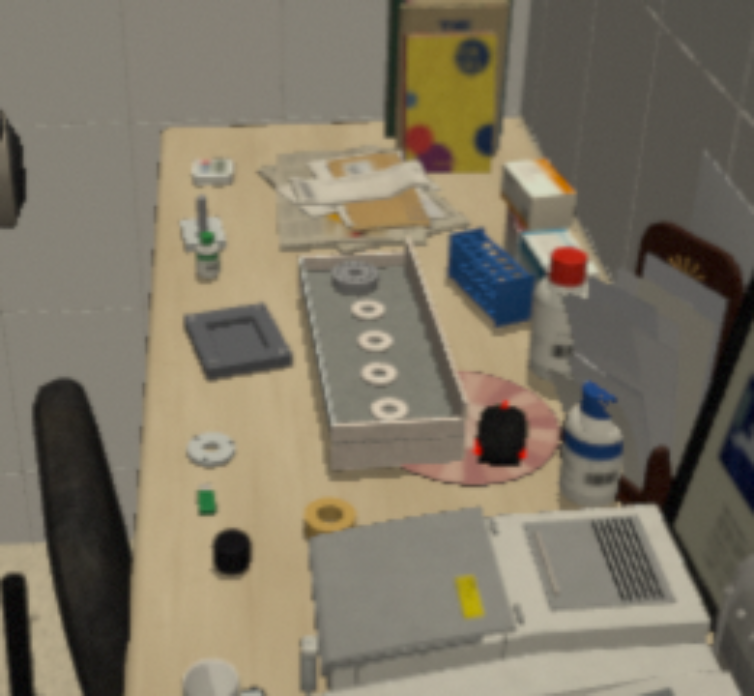

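The arm hasn't moved, because every row must give all the keys. The scene is unchanged. I'll resend the moves with full rows.

Call:
servo_tool([
  {"jaw": 0.085, "x": 0.0333, "y": 0.017, "z": 0, "rx": 0, "ry": 0, "rz": -1.86},
  {"jaw": 0.085, "x": 0.0333, "y": 0.017, "z": 0, "rx": 0, "ry": 0, "rz": -1.86},
  {"jaw": 0.085, "x": 0.0333, "y": 0.017, "z": 0, "rx": 0, "ry": 0, "rz": -1.86},
  {"jaw": 0.085, "x": 0.0333, "y": 0.017, "z": 0, "rx": 0, "ry": 0, "rz": -1.86},
  {"jaw": 0.085, "x": 0.0333, "y": 0.017, "z": 0, "rx": 0, "ry": 0, "rz": -1.86},
  {"jaw": 0.085, "x": 0.0333, "y": 0.017, "z": 0, "rx": 0, "ry": 0, "rz": -1.86},
  {"jaw": 0.085, "x": 0.0333, "y": 0.017, "z": 0, "rx": 0, "ry": 0, "rz": -1.86},
  {"jaw": 0.085, "x": 0.0333, "y": 0.017, "z": 0, "rx": 0, "ry": 0, "rz": -1.86},
  {"jaw": 0.085, "x": 0.0333, "y": 0.017, "z": 0, "rx": 0, "ry": 0, "rz": -1.86},
  {"jaw": 0.085, "x": 0, "y": 0.03, "z": 0, "rx": 0, "ry": 0, "rz": 0},
  {"jaw": 0.085, "x": 0, "y": 0.035, "z": 0, "rx": 0, "ry": 0, "rz": 0},
  {"jaw": 0.085, "x": 0, "y": 0.035, "z": 0, "rx": 0, "ry": 0, "rz": 0},
  {"jaw": 0.085, "x": 0, "y": 0.035, "z": 0, "rx": 0, "ry": 0, "rz": 0},
  {"jaw": 0.085, "x": 0, "y": 0.035, "z": 0, "rx": 0, "ry": 0, "rz": 0},
  {"jaw": 0.085, "x": 0, "y": 0.035, "z": 0, "rx": 0, "ry": 0, "rz": 0},
  {"jaw": 0.085, "x": 0, "y": 0.035, "z": 0, "rx": 0, "ry": 0, "rz": 0},
  {"jaw": 0.085, "x": 0, "y": 0.035, "z": 0, "rx": 0, "ry": 0, "rz": 0},
], newtons=20)

```text
t: 2.07
eef_pos: [0.45, -0.0734, 0.2315]
tcp_rot: [1.0, -0.001, 0.0, 0.0]
ft_force: [-0.4, 0.3, 0.6]
gripper_width: 0.0855
finger_force: 0.0
```

Call:
servo_tool([
  {"jaw": 0.085, "x": 0, "y": 0.034, "z": 0, "rx": 0, "ry": 0, "rz": 0},
  {"jaw": 0.085, "x": 0, "y": 0.034, "z": 0, "rx": 0, "ry": 0, "rz": 0},
  {"jaw": 0.085, "x": 0, "y": 0.034, "z": 0, "rx": 0, "ry": 0, "rz": 0},
  {"jaw": 0.085, "x": 0, "y": 0.034, "z": 0, "rx": 0, "ry": 0, "rz": 0},
  {"jaw": 0.085, "x": 0, "y": 0.034, "z": 0, "rx": 0, "ry": 0, "rz": 0},
  {"jaw": 0.085, "x": 0, "y": 0.034, "z": 0, "rx": 0, "ry": 0, "rz": 0},
  {"jaw": 0.085, "x": 0, "y": 0.034, "z": 0, "rx": 0, "ry": 0, "rz": 0},
  {"jaw": 0.085, "x": 0, "y": 0.034, "z": 0, "rx": 0, "ry": 0, "rz": 0},
  {"jaw": 0.085, "x": 0, "y": 0.034, "z": 0, "rx": 0, "ry": 0, "rz": 0},
  {"jaw": 0.085, "x": 0, "y": 0.034, "z": 0, "rx": 0, "ry": 0, "rz": 0},
  {"jaw": 0.085, "x": 0, "y": 0, "z": -0.03, "rx": 0, "ry": 0, "rz": 0},
  {"jaw": 0.085, "x": 0, "y": 0, "z": -0.03, "rx": 0, "ry": 0, "rz": 0},
  {"jaw": 0.085, "x": 0, "y": 0, "z": -0.03, "rx": 0, "ry": 0, "rz": 0},
  {"jaw": 0.085, "x": 0, "y": 0, "z": -0.03, "rx": 0, "ry": 0, "rz": 0},
  {"jaw": 0.085, "x": 0, "y": 0, "z": 0, "rx": 0, "ry": 0, "rz": 0},
])

```text
t: 3.32
eef_pos: [0.4469, 0.2638, 0.1063]
tcp_rot: [1.0, -0.001, -0.005, 0.002]
ft_force: [-0.2, -0.0, -0.4]
gripper_width: 0.0852
finger_force: 0.0
```

```bash
python3 - <<'E'
from h import *
d,P=cam('side'); s=get_state();print(s['eef_pos'])
V=View('side',1);print(V.px(s['eef_pos']))
save('pics/side2.png',cv2.resize(d['image'][100:250,180:330],None,fx=4,fy=4,interpolation=cv2.INTER_CUBIC),1)
E
```

```text
[0.44849716 0.26434836 0.10917342]
[[238.34439647 156.48549039]]
```

View pics/side2.png

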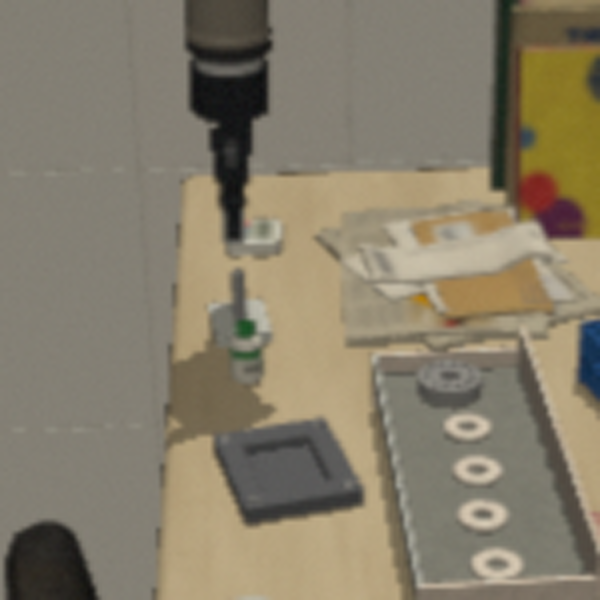

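The fingers are above the post: finger tip at (233,250) in the crop, post at (238,270). I go down and grip.

Call:
servo_tool([
  {"jaw": 0.085, "x": 0.002, "y": 0, "z": -0.02, "rx": 0, "ry": 0, "rz": 0},
  {"jaw": 0.085, "x": 0, "y": 0, "z": -0.02, "rx": 0, "ry": 0, "rz": 0},
  {"jaw": 0.085, "x": 0, "y": 0, "z": -0.02, "rx": 0, "ry": 0, "rz": 0},
  {"jaw": 0.085, "x": 0, "y": 0, "z": -0.018, "rx": 0, "ry": 0, "rz": 0},
  {"jaw": 0.085, "x": 0, "y": 0, "z": 0, "rx": 0, "ry": 0, "rz": 0},
  {"jaw": 0.0, "x": 0, "y": 0, "z": 0, "rx": 0, "ry": 0, "rz": 0},
  {"jaw": 0.0, "x": 0, "y": 0, "z": 0, "rx": 0, "ry": 0, "rz": 0},
  {"jaw": 0.0, "x": 0, "y": 0, "z": 0, "rx": 0, "ry": 0, "rz": 0},
  {"jaw": 0.0, "x": 0, "y": 0, "z": 0, "rx": 0, "ry": 0, "rz": 0},
  {"jaw": 0.0, "x": 0, "y": 0, "z": 0, "rx": 0, "ry": 0, "rz": 0},
  {"jaw": 0.0, "x": 0, "y": 0, "z": 0, "rx": 0, "ry": 0, "rz": 0},
  {"jaw": 0.0, "x": 0, "y": 0, "z": 0, "rx": 0, "ry": 0, "rz": 0},
  {"jaw": 0.0, "x": 0, "y": 0, "z": 0, "rx": 0, "ry": 0, "rz": 0},
  {"jaw": 0.0, "x": 0, "y": 0, "z": 0, "rx": 0, "ry": 0, "rz": 0},
  {"jaw": 0.0, "x": 0, "y": 0, "z": 0, "rx": 0, "ry": 0, "rz": 0},
], newtons=20)

```text
t: 4.67
eef_pos: [0.4526, 0.2653, 0.0339]
tcp_rot: [1.0, -0.001, 0.001, -0.0]
ft_force: [-0.8, 0.8, 5.9]
gripper_width: 0.0133
finger_force: 22.7
```

Call:
servo_tool([
  {"jaw": 0.05, "x": 0, "y": 0, "z": 0, "rx": 0, "ry": 0, "rz": 0},
  {"jaw": 0.05, "x": 0, "y": 0, "z": 0, "rx": 0, "ry": 0, "rz": 0},
  {"jaw": 0.05, "x": 0, "y": 0, "z": 0, "rx": 0, "ry": 0, "rz": 0},
  {"jaw": 0.05, "x": 0, "y": 0, "z": 0, "rx": 0, "ry": 0, "rz": 0},
  {"jaw": 0.05, "x": 0, "y": 0, "z": 0, "rx": 0, "ry": 0, "rz": 7},
  {"jaw": 0.05, "x": 0, "y": 0, "z": 0, "rx": 0, "ry": 0, "rz": 7},
  {"jaw": 0.05, "x": 0, "y": 0, "z": 0, "rx": 0, "ry": 0, "rz": 7},
  {"jaw": 0.05, "x": 0, "y": 0, "z": 0, "rx": 0, "ry": 0, "rz": 7},
  {"jaw": 0.05, "x": 0, "y": 0, "z": 0, "rx": 0, "ry": 0, "rz": 7},
  {"jaw": 0.05, "x": 0, "y": 0, "z": 0, "rx": 0, "ry": 0, "rz": 7},
  {"jaw": 0.05, "x": 0, "y": 0, "z": 0, "rx": 0, "ry": 0, "rz": 7},
  {"jaw": 0.05, "x": 0, "y": 0, "z": 0, "rx": 0, "ry": 0, "rz": 7},
  {"jaw": 0.05, "x": 0, "y": 0, "z": 0, "rx": 0, "ry": 0, "rz": 7},
  {"jaw": 0.05, "x": 0, "y": 0, "z": 0, "rx": 0, "ry": 0, "rz": 7},
  {"jaw": 0.05, "x": 0, "y": 0, "z": 0, "rx": 0, "ry": 0, "rz": 7},
  {"jaw": 0.05, "x": 0, "y": 0, "z": 0, "rx": 0, "ry": 0, "rz": 7},
  {"jaw": 0.05, "x": 0, "y": 0, "z": 0, "rx": 0, "ry": 0, "rz": 6},
  {"jaw": 0.05, "x": 0, "y": 0, "z": 0, "rx": 0, "ry": 0, "rz": 0},
  {"jaw": 0.05, "x": 0, "y": 0, "z": 0, "rx": 0, "ry": 0, "rz": 0},
])

```text
t: 6.25
eef_pos: [0.4522, 0.265, 0.0332]
tcp_rot: [0.709, 0.705, -0.0, -0.0]
ft_force: [-0.5, 0.9, -0.3]
gripper_width: 0.0501
finger_force: 0.0
```

Call:
servo_tool([
  {"jaw": 0.0, "x": 0, "y": 0, "z": 0, "rx": 0, "ry": 0, "rz": 0},
  {"jaw": 0.0, "x": 0, "y": 0, "z": 0, "rx": 0, "ry": 0, "rz": 0},
  {"jaw": 0.0, "x": 0, "y": 0, "z": 0, "rx": 0, "ry": 0, "rz": 0},
  {"jaw": 0.0, "x": 0, "y": 0, "z": 0, "rx": 0, "ry": 0, "rz": 0},
  {"jaw": 0.0, "x": 0, "y": 0, "z": 0, "rx": 0, "ry": 0, "rz": 0},
  {"jaw": 0.0, "x": 0, "y": 0, "z": 0, "rx": 0, "ry": 0, "rz": 0},
  {"jaw": 0.0, "x": 0, "y": 0, "z": 0, "rx": 0, "ry": 0, "rz": 0},
], newtons=100)

```text
t: 6.83
eef_pos: [0.4517, 0.2649, 0.0335]
tcp_rot: [0.708, 0.706, -0.0, -0.0]
ft_force: [-4.2, -1.0, 5.5]
gripper_width: 0.0112
finger_force: 97.5
```

```bash
python3 - <<'E'
from h import *
s=get_state();print(s['t'],s['eef_pos'],s['tcp_rot'],s['gripper_width'],s['finger_force'])
V=View('side',1);print(V.px([.4526,.2653,.067]),V.px([.4526,.2653,.014]))
E
```

```text
6.8333 [0.45174466 0.26491752 0.03347427] [ 7.07728720e-01  7.06484165e-01 -3.85167407e-04 -1.87803877e-04] 0.011169433547115637 97.53594419220462
[[239.81969809 166.03454399]] [[240.33602418 177.87698639]]
```

Call:
servo_tool([
  {"jaw": 0.06, "x": 0, "y": 0, "z": 0, "rx": 0, "ry": 0, "rz": 0},
  {"jaw": 0.06, "x": 0, "y": 0, "z": 0, "rx": 0, "ry": 0, "rz": 0},
  {"jaw": 0.06, "x": 0, "y": 0, "z": 0, "rx": 0, "ry": 0, "rz": 0},
  {"jaw": 0.06, "x": 0, "y": 0, "z": 0.0, "rx": 0, "ry": 0, "rz": 0},
  {"jaw": 0.06, "x": 0, "y": 0, "z": 0.03, "rx": 0, "ry": 0, "rz": 0},
  {"jaw": 0.06, "x": 0, "y": 0, "z": 0.03, "rx": 0, "ry": 0, "rz": 0},
  {"jaw": 0.06, "x": 0, "y": 0, "z": 0.03, "rx": 0, "ry": 0, "rz": 0},
  {"jaw": 0.06, "x": 0, "y": -0.04, "z": 0, "rx": 0, "ry": 0, "rz": 0},
  {"jaw": 0.06, "x": 0, "y": -0.04, "z": 0, "rx": 0, "ry": 0, "rz": 0},
  {"jaw": 0.06, "x": 0, "y": -0.04, "z": 0, "rx": 0, "ry": 0, "rz": 0},
  {"jaw": 0.06, "x": 0, "y": -0.04, "z": 0, "rx": 0, "ry": 0, "rz": 0},
  {"jaw": 0.06, "x": 0, "y": -0.04, "z": 0, "rx": 0, "ry": 0, "rz": 0},
  {"jaw": 0.06, "x": 0, "y": 0, "z": 0, "rx": 0, "ry": 0, "rz": 0},
])

```text
t: 7.97
eef_pos: [0.4526, 0.0593, 0.1235]
tcp_rot: [0.71, 0.705, -0.0, 0.001]
ft_force: [0.7, 0.2, 0.9]
gripper_width: 0.0597
finger_force: 0.0
```

```bash
python3 - <<'E'
from h import *
s=get_state();print(s['eef_pos'])
V=View('top',4); x,y,z=.45,.268,.014
p=V.ortho(x,y,z,.055); print(blob(otsu(cv2.GaussianBlur(white(p),(0,0),2)),x,y))
W=View('side',1);n=W.ortho(.455,.265,.067,.03,.15)
big=np.hstack([cv2.resize(p,(400,400)),cv2.resize(n,(400,400))]).clip(0,255).astype(np.uint8); save('pics/p3.png',big,1)
E
```

```text
[0.45260503 0.05925342 0.12346597]
(array([0.4532, 0.2693]), np.float64(71.4), array([0.4533, 0.2694]), array([57.6, 72.1]), 81.5)
```

View pics/p3.png

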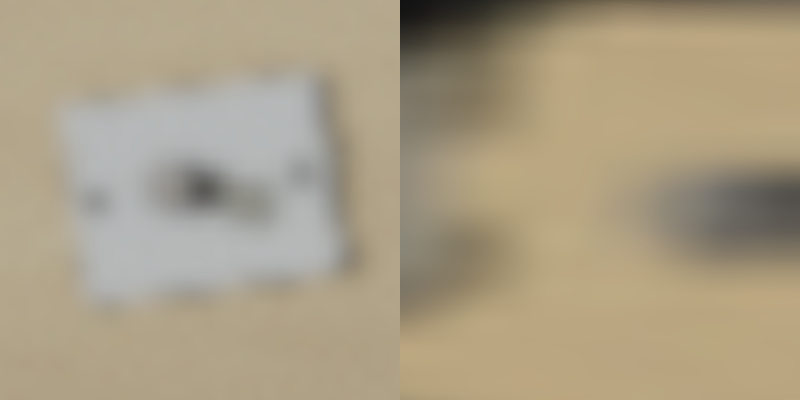

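Top-view correction at the base is (-1.5, -4.4) mm, and the base now sits at +8.5° against the fixture's +13.3°. I go back, grip and carry it over.

Call:
servo_tool([
  {"jaw": 0.06, "x": 0, "y": 0.04, "z": 0, "rx": 0, "ry": 0, "rz": 0},
  {"jaw": 0.06, "x": 0, "y": 0.04, "z": 0, "rx": 0, "ry": 0, "rz": 0},
  {"jaw": 0.06, "x": 0, "y": 0.04, "z": 0, "rx": 0, "ry": 0, "rz": 0},
  {"jaw": 0.06, "x": -0.001, "y": 0.04, "z": 0, "rx": 0, "ry": 0, "rz": 0},
  {"jaw": 0.06, "x": 0, "y": 0.04, "z": 0, "rx": 0, "ry": 0, "rz": 0},
  {"jaw": 0.06, "x": 0, "y": 0.005, "z": -0.01, "rx": 0, "ry": 0, "rz": 0},
  {"jaw": 0.06, "x": 0, "y": 0, "z": -0.03, "rx": 0, "ry": 0, "rz": 0},
  {"jaw": 0.06, "x": 0, "y": 0, "z": -0.03, "rx": 0, "ry": 0, "rz": 0},
  {"jaw": 0.06, "x": 0, "y": 0, "z": -0.02, "rx": 0, "ry": 0, "rz": 0},
  {"jaw": 0.06, "x": 0, "y": 0, "z": 0, "rx": 0, "ry": 0, "rz": 0},
  {"jaw": 0.0, "x": 0, "y": 0, "z": 0, "rx": 0, "ry": 0, "rz": 0},
  {"jaw": 0.0, "x": 0, "y": 0, "z": 0, "rx": 0, "ry": 0, "rz": 0},
  {"jaw": 0.0, "x": 0, "y": 0, "z": 0, "rx": 0, "ry": 0, "rz": 0},
  {"jaw": 0.0, "x": 0, "y": 0, "z": 0, "rx": 0, "ry": 0, "rz": 0},
  {"jaw": 0.0, "x": 0, "y": 0, "z": 0, "rx": 0, "ry": 0, "rz": 0},
  {"jaw": 0.0, "x": 0, "y": 0, "z": 0, "rx": 0, "ry": 0, "rz": 0},
  {"jaw": 0.0, "x": 0, "y": 0, "z": 0, "rx": 0, "ry": 0, "rz": 0},
  {"jaw": 0.0, "x": 0, "y": 0, "z": 0, "rx": 0, "ry": 0, "rz": 0},
], newtons=110)

```text
t: 9.72
eef_pos: [0.452, 0.2705, 0.0351]
tcp_rot: [0.708, 0.707, 0.001, 0.0]
ft_force: [-0.6, 0.5, 5.5]
gripper_width: 0.0108
finger_force: 107.4
```

Call:
servo_tool([
  {"jaw": 0.0, "x": 0, "y": 0, "z": 0.02, "rx": 0, "ry": 0, "rz": 0},
  {"jaw": 0.0, "x": 0, "y": 0, "z": 0.03, "rx": 0, "ry": 0, "rz": 0},
  {"jaw": 0.0, "x": 0, "y": 0, "z": 0.03, "rx": 0, "ry": 0, "rz": 0},
  {"jaw": 0.0, "x": 0.0, "y": -0.02, "z": 0, "rx": 0, "ry": 0, "rz": 0},
  {"jaw": 0.0, "x": 0.006, "y": -0.03, "z": 0, "rx": 0, "ry": 0, "rz": 0.8},
  {"jaw": 0.0, "x": 0.006, "y": -0.03, "z": 0, "rx": 0, "ry": 0, "rz": 0.8},
  {"jaw": 0.0, "x": 0.006, "y": -0.03, "z": 0, "rx": 0, "ry": 0, "rz": 0.8},
  {"jaw": 0.0, "x": 0.006, "y": -0.03, "z": 0, "rx": 0, "ry": 0, "rz": 0.8},
  {"jaw": 0.0, "x": 0.006, "y": -0.03, "z": 0, "rx": 0, "ry": 0, "rz": 0.8},
  {"jaw": 0.0, "x": 0.006, "y": -0.03, "z": 0, "rx": 0, "ry": 0, "rz": 0.8},
  {"jaw": 0.0, "x": 0, "y": -0.03, "z": 0, "rx": 0, "ry": 0, "rz": 0},
  {"jaw": 0.0, "x": 0, "y": -0.03, "z": 0, "rx": 0, "ry": 0, "rz": 0},
  {"jaw": 0.0, "x": 0, "y": -0.016, "z": 0, "rx": 0, "ry": 0, "rz": 0},
  {"jaw": 0.0, "x": 0, "y": 0, "z": -0.03, "rx": 0, "ry": 0, "rz": 0},
  {"jaw": 0.0, "x": 0, "y": 0, "z": 0, "rx": 0, "ry": 0, "rz": 0},
  {"jaw": 0.0, "x": 0, "y": 0, "z": 0, "rx": 0, "ry": 0, "rz": 0},
])

```text
t: 11.05
eef_pos: [0.4859, -0.0059, 0.0828]
tcp_rot: [0.678, 0.735, -0.001, -0.002]
ft_force: [0.0, -0.9, -4.0]
gripper_width: 0.0108
finger_force: 107.9
```

```bash
python3 - <<'E'
from h import *
s=get_state();print(s['t'],s['eef_pos'],s['tcp_rot'],s['gripper_width'],s['ft_force'])
d,P=cam('side')
save('pics/side4.png',cv2.resize(d['image'][170:250,200:300],None,fx=7,fy=7,interpolation=cv2.INTER_CUBIC),1)
E
```

```text
11.05 [ 0.48589037 -0.00594179  0.08282064] [ 0.67768531  0.73534992 -0.0008935  -0.0015236 ] 0.010792693944755669 [ 0.0098368  -0.8977554  -3.95219011]
```

View pics/side4.png

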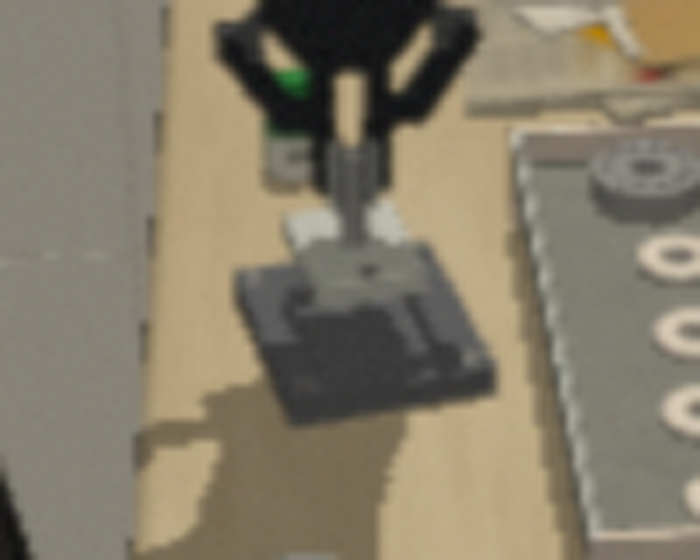

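The base hangs level over the fixture, about 48 mm up. A small x shift, then slowly down.

Call:
servo_tool([
  {"jaw": 0.0, "x": 0.002, "y": 0, "z": -0.008, "rx": 0, "ry": 0, "rz": 0},
  {"jaw": 0.0, "x": 0, "y": 0, "z": -0.008, "rx": 0, "ry": 0, "rz": 0},
  {"jaw": 0.0, "x": 0, "y": 0, "z": -0.008, "rx": 0, "ry": 0, "rz": 0},
  {"jaw": 0.0, "x": 0, "y": 0, "z": -0.004, "rx": 0, "ry": 0, "rz": 0},
  {"jaw": 0.0, "x": 0, "y": 0, "z": 0, "rx": 0, "ry": 0, "rz": 0},
  {"jaw": 0.0, "x": 0, "y": 0, "z": -0.003, "rx": 0, "ry": 0, "rz": 0},
  {"jaw": 0.0, "x": 0, "y": 0, "z": -0.002, "rx": 0, "ry": 0, "rz": 0},
  {"jaw": 0.0, "x": 0, "y": 0, "z": 0, "rx": 0, "ry": 0, "rz": 0},
])

```text
t: 11.77
eef_pos: [0.4895, -0.0057, 0.0508]
tcp_rot: [0.677, 0.736, 0.0, 0.0]
ft_force: [-1.4, 0.7, 0.3]
gripper_width: 0.0109
finger_force: 109.6
```

Call:
servo_tool([
  {"jaw": 0.0, "x": -0.001, "y": 0, "z": -0.001, "rx": 0, "ry": 0, "rz": 0},
  {"jaw": 0.0, "x": 0, "y": 0, "z": -0.001, "rx": 0, "ry": 0, "rz": 0},
  {"jaw": 0.0, "x": 0, "y": 0, "z": -0.001, "rx": 0, "ry": 0, "rz": 0},
  {"jaw": 0.0, "x": 0, "y": 0, "z": 0, "rx": 0, "ry": 0, "rz": 0},
])

```text
t: 12.1
eef_pos: [0.4894, -0.005, 0.0499]
tcp_rot: [0.677, 0.736, 0.002, 0.001]
ft_force: [-6.1, 8.7, 21.8]
gripper_width: 0.0106
finger_force: 111.8
```

```bash
python3 - <<'E'
from h import *
s=get_state();print(s['eef_pos'],s['tcp_rot'],s['ft_force'],s['torque'])
d,P=cam('side')
save('pics/side5.png',cv2.resize(d['image'][170:250,200:300],None,fx=7,fy=7,interpolation=cv2.INTER_CUBIC),1)
E
```

```text
[ 0.48940005 -0.00500622  0.04988511] [0.677378   0.73563245 0.00158554 0.00119437] [-6.06242151  8.65019651 21.78626843] [ 0.68731961  0.83606884 -0.09638778]
```

Contact forces push the tool towards -x and +y, so I follow them.

Call:
servo_tool([
  {"jaw": 0.0, "x": -0.001, "y": 0.001, "z": 0, "rx": 0, "ry": 0, "rz": 0},
  {"jaw": 0.0, "x": -0.0005, "y": 0.001, "z": 0, "rx": 0, "ry": 0, "rz": 0},
  {"jaw": 0.0, "x": 0, "y": 0, "z": 0, "rx": 0, "ry": 0, "rz": 0},
])

```text
t: 12.4
eef_pos: [0.4891, -0.0045, 0.0497]
tcp_rot: [0.677, 0.736, 0.002, 0.003]
ft_force: [-1.0, -0.1, 13.0]
gripper_width: 0.011
finger_force: 110.7
```

```bash
python3 - <<'E'
from h import *
s=get_state();print(s['eef_pos'],s['tcp_rot'],s['ft_force'],s['torque'])
E
```

```text
[ 0.48914634 -0.00449926  0.04967767] [0.67708701 0.73589487 0.00157923 0.00306877] [-0.97274985 -0.12693882 13.02178255] [-0.64288443  0.07146974 -0.02407141]
```

Call:
servo_tool([
  {"jaw": 0.0, "x": 0, "y": 0.001, "z": -0.001, "rx": 0, "ry": 0, "rz": 0},
  {"jaw": 0.0, "x": 0, "y": 0.001, "z": 0, "rx": 0, "ry": 0, "rz": 0},
  {"jaw": 0.0, "x": 0, "y": 0, "z": 0, "rx": 0, "ry": 0, "rz": 0},
])

```text
t: 12.65
eef_pos: [0.4892, -0.0035, 0.0489]
tcp_rot: [0.677, 0.736, 0.001, 0.004]
ft_force: [-3.2, -4.8, 15.3]
gripper_width: 0.0107
finger_force: 110.7
```

```bash
python3 - <<'E'
from h import *
s=get_state();print(s['eef_pos'],s['tcp_rot'],s['ft_force'],s['torque'])
d,P=cam('side')
save('pics/side5.png',cv2.resize(d['image'][170:250,200:300],None,fx=7,fy=7,interpolation=cv2.INTER_CUBIC),1)
E
```

```text
[ 0.48923365 -0.0034746   0.04890496] [0.67699028 0.73598241 0.00106605 0.00359326] [-3.23813671 -4.7615446  15.27897338] [-1.80132223  0.24160931 -0.10992195]
```

View pics/side5.png

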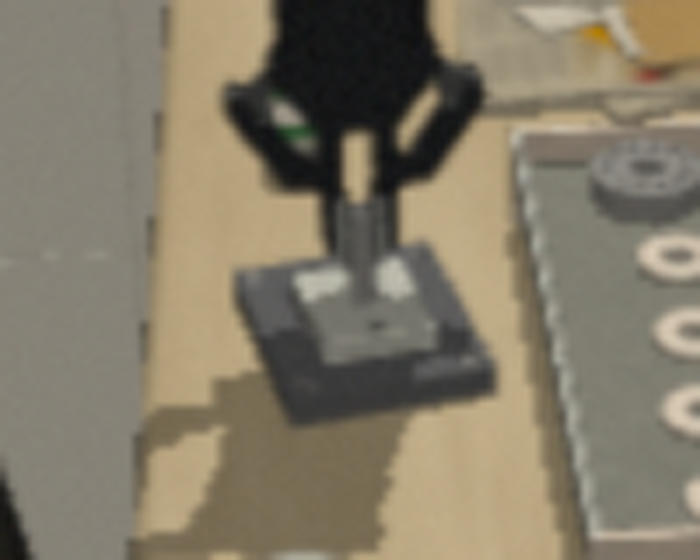

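The moments point to contact at the plate's -y edge, towards +x. I keep moving +y and slightly -x.

Call:
servo_tool([
  {"jaw": 0.0, "x": -0.0005, "y": 0.001, "z": 0, "rx": 0, "ry": 0, "rz": 0},
  {"jaw": 0.0, "x": -0.0005, "y": 0.001, "z": 0, "rx": 0, "ry": 0, "rz": 0},
  {"jaw": 0.0, "x": 0, "y": 0.0, "z": 0, "rx": 0, "ry": 0, "rz": 0},
])

```text
t: 12.95
eef_pos: [0.4882, -0.0015, 0.0476]
tcp_rot: [0.677, 0.736, 0.001, 0.003]
ft_force: [3.3, -6.4, -1.0]
gripper_width: 0.0106
finger_force: 108.9
```

```bash
python3 - <<'E'
from h import *
s=get_state();print(s['eef_pos'],s['tcp_rot'],s['ft_force'],s['torque'])
E
```

```text
[ 0.48820305 -0.0014984   0.04763087] [0.67706913 0.73591147 0.0010672  0.0032496 ] [ 3.3227932  -6.43793982 -0.97897283] [-1.37854504 -0.55632438  0.12881381]
```

Vertical contact has gone, so the plate is entering the pocket. Going down.

Call:
servo_tool([
  {"jaw": 0.0, "x": 0.0005, "y": -0.001, "z": -0.001, "rx": 0, "ry": 0, "rz": 0},
  {"jaw": 0.0, "x": 0, "y": 0, "z": -0.001, "rx": 0, "ry": 0, "rz": 0},
  {"jaw": 0.0, "x": 0, "y": 0.0, "z": -0.001, "rx": 0, "ry": 0, "rz": 0},
  {"jaw": 0.0, "x": 0, "y": 0.0, "z": 0, "rx": 0, "ry": 0, "rz": 0},
])

```text
t: 13.28
eef_pos: [0.4874, -0.0019, 0.0436]
tcp_rot: [0.677, 0.736, 0.0, 0.002]
ft_force: [2.2, -5.2, -1.7]
gripper_width: 0.0112
finger_force: 108.8
```

```bash
python3 - <<'E'
from h import *
s=get_state();print(s['eef_pos'],s['tcp_rot'],s['ft_force'],s['torque'])
E
```

```text
[ 0.48741091 -0.00194197  0.04357883] [6.77201268e-01 7.35796165e-01 3.16551102e-04 1.53153783e-03] [ 2.24403172 -5.21924028 -1.72177205] [-1.03739135 -0.41759447  0.07978833]
```

Call:
servo_tool([
  {"jaw": 0.0, "x": 0.0005, "y": -0.001, "z": -0.001, "rx": 0, "ry": 0, "rz": 0},
  {"jaw": 0.0, "x": 0, "y": 0, "z": -0.001, "rx": 0, "ry": 0, "rz": 0},
  {"jaw": 0.0, "x": 0, "y": 0.0, "z": -0.001, "rx": 0, "ry": 0, "rz": 0},
  {"jaw": 0.0, "x": 0, "y": 0.0, "z": 0, "rx": 0, "ry": 0, "rz": 0},
])

```text
t: 13.62
eef_pos: [0.4872, -0.0026, 0.0411]
tcp_rot: [0.677, 0.736, 0.0, 0.001]
ft_force: [-1.6, -6.6, 7.0]
gripper_width: 0.011
finger_force: 110.0
```

```bash
python3 - <<'E'
from h import *
s=get_state();print(s['eef_pos'],s['tcp_rot'],s['ft_force'],s['torque'])
E
```

```text
[ 0.48715497 -0.00264532  0.04110643] [6.77294011e-01 7.35712018e-01 1.35255502e-06 8.05834394e-04] [-1.64420005 -6.61412267  6.99413658] [-0.93284729  0.27462989  0.0495042 ]
```

The base is on the pocket floor. I release, turn 90° and grip lightly to square it and find the post's y.

Call:
servo_tool([
  {"jaw": 0.05, "x": 0, "y": 0, "z": 0, "rx": 0, "ry": 0, "rz": 0},
  {"jaw": 0.05, "x": 0, "y": 0, "z": 0, "rx": 0, "ry": 0, "rz": 0},
  {"jaw": 0.05, "x": 0, "y": -0.005, "z": 0, "rx": 0, "ry": 0, "rz": 0},
  {"jaw": 0.05, "x": 0, "y": 0, "z": 0, "rx": 0, "ry": 0, "rz": 0},
  {"jaw": 0.05, "x": 0, "y": 0, "z": 0, "rx": 0, "ry": 0, "rz": -7},
  {"jaw": 0.05, "x": 0, "y": 0, "z": 0, "rx": 0, "ry": 0, "rz": -7},
  {"jaw": 0.05, "x": 0, "y": 0, "z": 0, "rx": 0, "ry": 0, "rz": -7},
  {"jaw": 0.05, "x": 0, "y": 0, "z": 0, "rx": 0, "ry": 0, "rz": -7},
  {"jaw": 0.05, "x": 0, "y": 0, "z": 0, "rx": 0, "ry": 0, "rz": -7},
  {"jaw": 0.05, "x": 0, "y": 0, "z": 0, "rx": 0, "ry": 0, "rz": -7},
  {"jaw": 0.05, "x": 0, "y": 0, "z": 0, "rx": 0, "ry": 0, "rz": -7},
  {"jaw": 0.05, "x": 0, "y": 0, "z": 0, "rx": 0, "ry": 0, "rz": -7},
  {"jaw": 0.05, "x": 0, "y": 0, "z": 0, "rx": 0, "ry": 0, "rz": -7},
  {"jaw": 0.05, "x": 0, "y": 0, "z": 0, "rx": 0, "ry": 0, "rz": -7},
  {"jaw": 0.05, "x": 0, "y": 0, "z": 0, "rx": 0, "ry": 0, "rz": -7},
  {"jaw": 0.05, "x": 0, "y": 0, "z": 0, "rx": 0, "ry": 0, "rz": -7},
  {"jaw": 0.05, "x": 0, "y": 0, "z": 0, "rx": 0, "ry": 0, "rz": -6},
  {"jaw": 0.05, "x": 0, "y": 0, "z": 0, "rx": 0, "ry": 0, "rz": 0},
], newtons=20)

```text
t: 15.12
eef_pos: [0.4866, -0.0069, 0.0402]
tcp_rot: [0.999, 0.039, -0.0, -0.0]
ft_force: [-0.4, 0.6, -1.0]
gripper_width: 0.0498
finger_force: 0.0
```

Call:
servo_tool([
  {"jaw": 0.0, "x": 0, "y": 0, "z": 0, "rx": 0, "ry": 0, "rz": 0},
  {"jaw": 0.0, "x": 0, "y": 0, "z": 0, "rx": 0, "ry": 0, "rz": 0},
  {"jaw": 0.0, "x": 0, "y": 0, "z": 0, "rx": 0, "ry": 0, "rz": 0},
  {"jaw": 0.0, "x": 0, "y": 0, "z": 0, "rx": 0, "ry": 0, "rz": 0},
  {"jaw": 0.0, "x": 0, "y": 0, "z": 0, "rx": 0, "ry": 0, "rz": 0},
  {"jaw": 0.0, "x": 0, "y": 0, "z": 0, "rx": 0, "ry": 0, "rz": 0},
  {"jaw": 0.0, "x": 0, "y": 0, "z": 0, "rx": 0, "ry": 0, "rz": 0},
  {"jaw": 0.0, "x": 0, "y": 0, "z": 0, "rx": 0, "ry": 0, "rz": 0},
], newtons=20)

```text
t: 15.78
eef_pos: [0.487, -0.0075, 0.0404]
tcp_rot: [0.999, 0.041, 0.0, 0.0]
ft_force: [0.6, -4.9, -1.1]
gripper_width: 0.0128
finger_force: 21.1
```

Call:
servo_tool([
  {"jaw": 0.05, "x": 0, "y": 0, "z": 0, "rx": 0, "ry": 0, "rz": 0},
  {"jaw": 0.05, "x": 0, "y": 0, "z": 0, "rx": 0, "ry": 0, "rz": 0},
  {"jaw": 0.05, "x": 0, "y": 0, "z": 0.0, "rx": 0, "ry": 0, "rz": 0},
  {"jaw": 0.08, "x": 0, "y": 0, "z": 0.035, "rx": 0, "ry": 0, "rz": 0},
  {"jaw": 0.08, "x": 0, "y": 0, "z": 0.035, "rx": 0, "ry": 0, "rz": 0},
  {"jaw": 0.08, "x": 0, "y": 0, "z": 0.03, "rx": 0, "ry": 0, "rz": 0},
  {"jaw": 0.08, "x": 0, "y": 0.02, "z": 0, "rx": 0, "ry": 0, "rz": 7},
  {"jaw": 0.08, "x": 0, "y": 0.02, "z": 0, "rx": 0, "ry": 0, "rz": 7},
  {"jaw": 0.08, "x": 0, "y": 0.02, "z": 0, "rx": 0, "ry": 0, "rz": 7},
  {"jaw": 0.08, "x": 0, "y": 0.02, "z": 0, "rx": 0, "ry": 0, "rz": 7},
  {"jaw": 0.08, "x": 0, "y": 0.02, "z": 0, "rx": 0, "ry": 0, "rz": 7},
  {"jaw": 0.08, "x": 0, "y": 0.02, "z": 0, "rx": 0, "ry": 0, "rz": 7},
  {"jaw": 0.08, "x": 0, "y": 0.02, "z": 0, "rx": 0, "ry": 0, "rz": 7},
  {"jaw": 0.08, "x": 0, "y": 0.02, "z": 0, "rx": 0, "ry": 0, "rz": 7},
  {"jaw": 0.08, "x": 0, "y": 0.02, "z": 0, "rx": 0, "ry": 0, "rz": 7},
  {"jaw": 0.08, "x": 0, "y": 0.02, "z": 0, "rx": 0, "ry": 0, "rz": 7},
  {"jaw": 0.08, "x": 0, "y": 0.02, "z": 0, "rx": 0, "ry": 0, "rz": 7},
  {"jaw": 0.08, "x": 0, "y": 0.02, "z": 0, "rx": 0, "ry": 0, "rz": 8},
  {"jaw": 0.08, "x": 0, "y": 0, "z": 0, "rx": 0, "ry": 0, "rz": 0},
])

```text
t: 17.37
eef_pos: [0.4862, 0.2362, 0.1402]
tcp_rot: [0.711, 0.703, 0.001, -0.001]
ft_force: [0.6, 0.6, 0.2]
gripper_width: 0.0797
finger_force: 0.0
```

```bash
cat > loc.py <<'E'
from h import *
def red_cen(V,x,y,z,r,f,mask=None): 
    p=V.ortho(x,y,z,r); return blob(otsu(cv2.GaussianBlur(f(p),(0,0),2)),x,y)
def dark(p): return -p.sum(-1)
E
python3 - <<'E'
from loc import *
V=View('top',5); s=get_state(); print(s['eef_pos'],s['tcp_rot'])
print('base in pocket',red_cen(V,.488,-.005,.020,.04,lambda p:p.sum(-1)))
print('fix',red_cen(V,.488,-.005,.016,.085,sat))
W=View('side',3)
print('disc',red_cen(V,.638,.064,.056,.034,lambda p:p[...,0]-p[...,1]))
for y in(-.005,-.0745,-.1405,-.2085): print('s',red_cen(V,.647,y,.046,.03,white)[0])
print('clamp',red_cen(V,.457,-.2125,.008,.035,white)[:2],'cap',red_cen(V,.4753,-.3805,.028,.03,dark)[:2])
a=V.ortho(.488,-.005,.016,.075,.375); b=V.ortho(.638,.064,.056,.04,.2)
save('pics/p6.png',np.hstack([cv2.resize(t,(400,400)) for t in (a,b)]).clip(0,255).astype(np.uint8),1)
g=cv2.resize(W.im[170:240,210:310],None,fx=8,fy=8,interpolation=cv2.INTER_CUBIC).clip(0,255).astype(np.uint8); save('pics/p7.png',g,.99)
E
```

```text
[0.48662098 0.23229792 0.14022075] [ 7.14707455e-01  6.99423473e-01 -2.40663250e-04 -3.19930898e-05]
base in pocket (array([ 0.4887, -0.0048]), np.float64(71.6), array([ 0.4886, -0.0046]), array([56.5, 73.6]), 76.7)
fix (array([ 0.4892, -0.0064]), np.float64(126.6), array([ 0.4891, -0.0063]), array([102.9, 123.7]), 76.6)
disc (array([0.638 , 0.0648]), np.float64(60.6), array([0.6382, 0.066 ]), array([60.5, 59. ]), 90.0)
s [ 0.6477 -0.0051]
s [ 0.6479 -0.0745]
s [ 0.6444 -0.1405]
s [ 0.6473 -0.2084]
clamp (array([ 0.4571, -0.2125]), np.float64(49.4)) cap (array([ 0.4754, -0.3805]), np.float64(37.1))
```

View pics/p6.png

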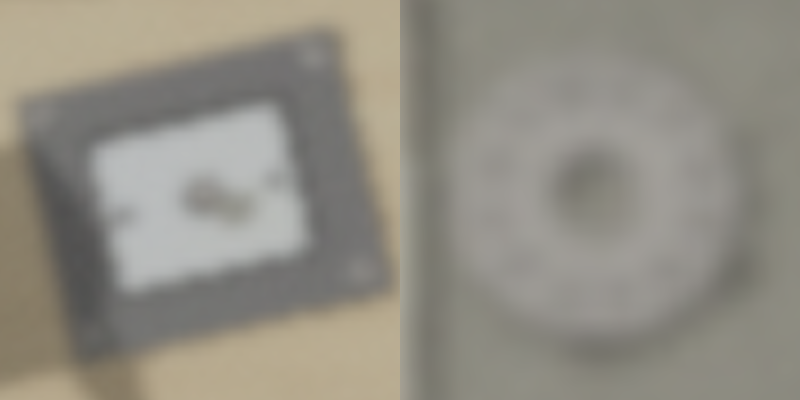

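The base is seated squarely: 76.7° against the fixture's 76.6°, centred within 2 mm. Next is the disc, with the fingers closing along x.

Call:
servo_tool([
  {"jaw": 0.085, "x": 0.025, "y": -0.0287, "z": 0, "rx": 0, "ry": 0, "rz": 0},
  {"jaw": 0.085, "x": 0.025, "y": -0.0287, "z": 0, "rx": 0, "ry": 0, "rz": 0},
  {"jaw": 0.085, "x": 0.025, "y": -0.0287, "z": 0, "rx": 0, "ry": 0, "rz": 0},
  {"jaw": 0.085, "x": 0.025, "y": -0.0287, "z": 0, "rx": 0, "ry": 0, "rz": 0},
  {"jaw": 0.085, "x": 0.025, "y": -0.0287, "z": 0, "rx": 0, "ry": 0, "rz": 0},
  {"jaw": 0.085, "x": 0.025, "y": -0.0287, "z": 0, "rx": 0, "ry": 0, "rz": 1},
  {"jaw": 0.085, "x": 0, "y": 0, "z": -0.02, "rx": 0, "ry": 0, "rz": 0},
  {"jaw": 0.085, "x": 0, "y": 0, "z": -0.02, "rx": 0, "ry": 0, "rz": 0},
  {"jaw": 0.085, "x": 0, "y": 0, "z": -0.01, "rx": 0, "ry": 0, "rz": 0},
  {"jaw": 0.085, "x": 0, "y": 0, "z": 0, "rx": 0, "ry": 0, "rz": 0},
  {"jaw": 0.085, "x": 0, "y": 0, "z": 0, "rx": 0, "ry": 0, "rz": 0},
])

```text
t: 18.68
eef_pos: [0.6365, 0.0609, 0.0902]
tcp_rot: [0.708, 0.706, -0.0, -0.0]
ft_force: [-0.1, 1.1, 0.1]
gripper_width: 0.085
finger_force: 0.0
```

```bash
python3 -c "
from h import *
s=get_state();print(s['eef_pos'],s['tcp_rot'],s['ft_force'])"
```

```text
[0.636459   0.06089373 0.09024429] [ 7.07856314e-01  7.06356313e-01 -3.02439957e-04 -3.24422732e-04] [-0.14330254  1.06733816  0.08313513]
```

Call:
servo_tool([
  {"jaw": 0.085, "x": 0.0005, "y": 0, "z": -0.02, "rx": 0, "ry": 0, "rz": 0},
  {"jaw": 0.085, "x": 0, "y": 0, "z": -0.02, "rx": 0, "ry": 0, "rz": 0},
  {"jaw": 0.085, "x": 0, "y": 0, "z": -0.01, "rx": 0, "ry": 0, "rz": 0},
  {"jaw": 0.085, "x": 0, "y": 0, "z": 0, "rx": 0, "ry": 0, "rz": 0},
  {"jaw": 0.04, "x": 0, "y": 0, "z": 0, "rx": 0, "ry": 0, "rz": 0},
  {"jaw": 0.04, "x": 0, "y": 0, "z": 0, "rx": 0, "ry": 0, "rz": 0},
  {"jaw": 0.04, "x": 0, "y": 0, "z": 0, "rx": 0, "ry": 0, "rz": 0},
  {"jaw": 0.04, "x": 0, "y": 0, "z": 0, "rx": 0, "ry": 0, "rz": 0},
  {"jaw": 0.04, "x": 0, "y": 0, "z": 0, "rx": 0, "ry": 0, "rz": 0},
  {"jaw": 0.04, "x": 0, "y": 0, "z": 0, "rx": 0, "ry": 0, "rz": 0},
  {"jaw": 0.04, "x": 0, "y": 0, "z": 0, "rx": 0, "ry": 0, "rz": 0},
  {"jaw": 0.04, "x": 0, "y": 0, "z": 0, "rx": 0, "ry": 0, "rz": 0},
], newtons=60)

```text
t: 19.68
eef_pos: [0.6382, 0.0609, 0.043]
tcp_rot: [0.708, 0.706, 0.001, 0.001]
ft_force: [-0.8, -0.2, 8.0]
gripper_width: 0.0555
finger_force: 61.9
```

Call:
servo_tool([
  {"jaw": 0.04, "x": 0, "y": 0, "z": 0.01, "rx": 0, "ry": 0, "rz": 0},
  {"jaw": 0.04, "x": 0, "y": 0, "z": 0.025, "rx": 0, "ry": 0, "rz": 0},
  {"jaw": 0.04, "x": 0, "y": 0, "z": 0.025, "rx": 0, "ry": 0, "rz": 0},
  {"jaw": 0.04, "x": 0, "y": 0, "z": 0.025, "rx": 0, "ry": 0, "rz": 0},
  {"jaw": 0.04, "x": -0.01, "y": -0.004, "z": 0, "rx": 0, "ry": 0, "rz": 0},
  {"jaw": 0.04, "x": -0.02, "y": -0.01, "z": 0, "rx": 0, "ry": 0, "rz": 0},
  {"jaw": 0.04, "x": -0.03, "y": -0.014, "z": 0, "rx": 0, "ry": 0, "rz": 0},
  {"jaw": 0.04, "x": -0.03, "y": -0.014, "z": 0, "rx": 0, "ry": 0, "rz": 0},
  {"jaw": 0.04, "x": -0.03, "y": -0.014, "z": 0, "rx": 0, "ry": 0, "rz": 0},
  {"jaw": 0.04, "x": -0.02, "y": -0.009, "z": 0, "rx": 0, "ry": 0, "rz": 0},
  {"jaw": 0.04, "x": -0.01, "y": -0.004, "z": 0, "rx": 0, "ry": 0, "rz": 0},
  {"jaw": 0.04, "x": 0, "y": 0, "z": 0, "rx": 0, "ry": 0, "rz": 0},
  {"jaw": 0.04, "x": 0, "y": 0, "z": 0, "rx": 0, "ry": 0, "rz": 0},
], newtons=80)

```text
t: 20.77
eef_pos: [0.4879, -0.0084, 0.1266]
tcp_rot: [0.708, 0.706, 0.001, 0.001]
ft_force: [0.1, 0.3, -1.8]
gripper_width: 0.0545
finger_force: 84.8
```

```bash
python3 - <<'E'
from h import *
W=View('side',2)
s=get_state();print(s['eef_pos'],s['gripper_width'],s['ft_force'],s['finger_force'])
g=cv2.resize(W.im[150:240,190:310],None,fx=6.5,fy=6.5,interpolation=cv2.INTER_CUBIC).clip(0,255).astype(np.uint8); save('pics/p8.png',g,1)
E
```

```text
[ 0.48849069 -0.00807419  0.12604269] 0.054283757513893104 [-0.3939905   0.26836727 -1.37257279] 84.81334917247295
```

View pics/p8.png

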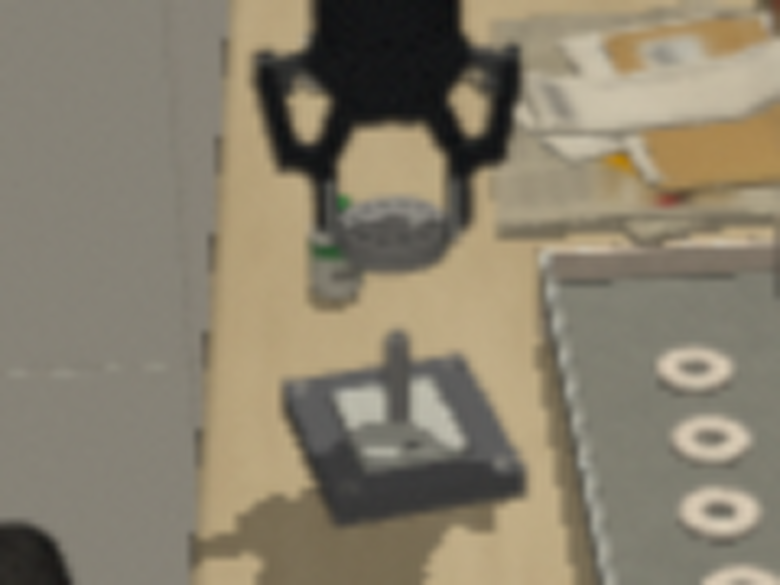

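The disc hangs level above the post: disc at (395,232), post top at (398,335) in the crop. I lower it with force checks.

Call:
servo_tool([
  {"jaw": 0.04, "x": -0.0005, "y": 0, "z": -0.02, "rx": 0, "ry": 0, "rz": 0},
  {"jaw": 0.04, "x": 0, "y": 0, "z": -0.02, "rx": 0, "ry": 0, "rz": 0},
  {"jaw": 0.04, "x": 0, "y": 0, "z": -0.005, "rx": 0, "ry": 0, "rz": 0},
  {"jaw": 0.04, "x": 0, "y": 0, "z": -0.003, "rx": 0, "ry": 0, "rz": 0},
  {"jaw": 0.04, "x": 0, "y": 0, "z": -0.003, "rx": 0, "ry": 0, "rz": 0},
  {"jaw": 0.04, "x": 0, "y": 0, "z": -0.003, "rx": 0, "ry": 0, "rz": 0},
  {"jaw": 0.04, "x": 0, "y": 0, "z": 0, "rx": 0, "ry": 0, "rz": 0},
])

```text
t: 21.45
eef_pos: [0.4871, -0.0081, 0.0715]
tcp_rot: [0.708, 0.706, 0.0, 0.0]
ft_force: [-0.1, 0.2, -2.3]
gripper_width: 0.0549
finger_force: 85.0
```

```bash
cat > st.py <<'E'
from h import *
s=get_state();print(round(s['t'],2),*[np.round(s[k],4) for k in('eef_pos','tcp_rot','ft_force','torque')],s['gripper_width'])
E
python3 st.py
```

```text
21.45 [ 0.4871 -0.0081  0.0715] [7.078e-01 7.064e-01 2.000e-04 3.000e-04] [-0.0709  0.2457 -2.3247] [-0.0216  0.0214 -0.0595] 0.05494360767215887
```

It is threading without force.

Call:
servo_tool([
  {"jaw": 0.04, "x": 0, "y": 0, "z": -0.006, "rx": 0, "ry": 0, "rz": 0},
  {"jaw": 0.04, "x": 0, "y": 0, "z": -0.008, "rx": 0, "ry": 0, "rz": 0},
  {"jaw": 0.04, "x": 0, "y": 0, "z": -0.008, "rx": 0, "ry": 0, "rz": 0},
  {"jaw": 0.04, "x": 0, "y": 0, "z": -0.008, "rx": 0, "ry": 0, "rz": 0},
  {"jaw": 0.04, "x": 0, "y": 0, "z": -0.008, "rx": 0, "ry": 0, "rz": 0},
  {"jaw": 0.04, "x": 0, "y": 0, "z": -0.003, "rx": 0, "ry": 0, "rz": 0},
  {"jaw": 0.04, "x": 0, "y": 0, "z": -0.003, "rx": 0, "ry": 0, "rz": 0},
  {"jaw": 0.04, "x": 0, "y": 0, "z": -0.002, "rx": 0, "ry": 0, "rz": 0},
  {"jaw": 0.04, "x": 0, "y": 0, "z": 0, "rx": 0, "ry": 0, "rz": 0},
])

```text
t: 22.2
eef_pos: [0.4866, -0.0081, 0.025]
tcp_rot: [0.708, 0.706, -0.0, -0.0]
ft_force: [-0.4, -0.3, -1.5]
gripper_width: 0.0547
finger_force: 85.1
```

```bash
python3 st.py
```

```text
22.2 [ 0.4866 -0.0081  0.025 ] [ 7.078e-01  7.064e-01 -1.000e-04 -2.000e-04] [-0.4279 -0.2908 -1.5183] [-0.017   0.0218  0.047 ] 0.054685894177746316
```

Call:
servo_tool([
  {"jaw": 0.04, "x": 0, "y": 0, "z": -0.0015, "rx": 0, "ry": 0, "rz": 0},
  {"jaw": 0.04, "x": 0, "y": 0, "z": -0.001, "rx": 0, "ry": 0, "rz": 0},
  {"jaw": 0.04, "x": 0, "y": 0, "z": 0, "rx": 0, "ry": 0, "rz": 0},
])

```text
t: 22.45
eef_pos: [0.4869, -0.0082, 0.0232]
tcp_rot: [0.708, 0.706, 0.0, 0.0]
ft_force: [-0.6, -0.4, 1.9]
gripper_width: 0.0546
finger_force: 85.4
```

Call:
servo_tool([
  {"jaw": 0.085, "x": 0, "y": 0, "z": 0, "rx": 0, "ry": 0, "rz": 0},
  {"jaw": 0.085, "x": 0, "y": 0, "z": 0, "rx": 0, "ry": 0, "rz": 0},
  {"jaw": 0.085, "x": 0, "y": 0, "z": 0, "rx": 0, "ry": 0, "rz": 0},
  {"jaw": 0.085, "x": 0, "y": 0, "z": 0, "rx": 0, "ry": 0, "rz": 0},
  {"jaw": 0.085, "x": 0, "y": 0, "z": 0, "rx": 0, "ry": 0, "rz": 0},
  {"jaw": 0.085, "x": 0, "y": 0, "z": 0.02, "rx": 0, "ry": 0, "rz": 0},
  {"jaw": 0.085, "x": 0, "y": 0, "z": 0.035, "rx": 0, "ry": 0, "rz": 0},
  {"jaw": 0.085, "x": 0, "y": 0, "z": 0.035, "rx": 0, "ry": 0, "rz": 0},
])

```text
t: 23.12
eef_pos: [0.4857, -0.0081, 0.113]
tcp_rot: [0.708, 0.706, -0.001, -0.001]
ft_force: [1.0, -0.9, 0.1]
gripper_width: 0.085
finger_force: 0.0
```

```bash
python3 st.py
```

```text
23.12 [ 0.4857 -0.0081  0.113 ] [ 0.7079  0.7063 -0.0009 -0.0013] [ 0.9728 -0.93    0.1257] [-0.0481 -0.0104 -0.0196] 0.08499770116110306
```

The disc is placed. Next is spacer 1, with jaw 52 mm, descending to contact.

Call:
servo_tool([
  {"jaw": 0.052, "x": 0.02, "y": 0, "z": 0.005, "rx": 0, "ry": 0, "rz": 0},
  {"jaw": 0.052, "x": 0.03, "y": 0, "z": 0.0, "rx": 0, "ry": 0, "rz": 0},
  {"jaw": 0.052, "x": 0.03, "y": -0.001, "z": 0, "rx": 0, "ry": 0, "rz": 0},
  {"jaw": 0.052, "x": 0.03, "y": 0, "z": 0, "rx": 0, "ry": 0, "rz": 0},
  {"jaw": 0.052, "x": 0.03, "y": 0, "z": 0, "rx": 0, "ry": 0, "rz": 0},
  {"jaw": 0.052, "x": 0.02, "y": 0, "z": 0, "rx": 0, "ry": 0, "rz": 0},
  {"jaw": 0.052, "x": 0, "y": 0, "z": -0.02, "rx": 0, "ry": 0, "rz": 0},
  {"jaw": 0.052, "x": 0, "y": 0, "z": -0.025, "rx": 0, "ry": 0, "rz": 0},
  {"jaw": 0.052, "x": 0, "y": 0, "z": -0.015, "rx": 0, "ry": 0, "rz": 0},
  {"jaw": 0.052, "x": 0, "y": 0, "z": -0.01, "rx": 0, "ry": 0, "rz": 0},
  {"jaw": 0.052, "x": 0, "y": 0, "z": 0, "rx": 0, "ry": 0, "rz": 0},
  {"jaw": 0.052, "x": 0, "y": 0, "z": 0, "rx": 0, "ry": 0, "rz": 0},
])

```text
t: 24.12
eef_pos: [0.6468, -0.0092, 0.0478]
tcp_rot: [0.708, 0.706, -0.0, -0.0]
ft_force: [0.3, 0.1, 0.8]
gripper_width: 0.0519
finger_force: 0.0
```

```bash
python3 st.py
```

```text
24.12 [ 0.6468 -0.0092  0.0478] [ 7.078e-01  7.064e-01 -1.000e-04 -1.000e-04] [0.3266 0.0819 0.7578] [ 0.0465  0.0111 -0.0331] 0.05185272274611064
```

Call:
servo_tool([
  {"jaw": 0.052, "x": 0, "y": 0, "z": -0.003, "rx": 0, "ry": 0, "rz": 0},
  {"jaw": 0.052, "x": 0, "y": 0, "z": -0.002, "rx": 0, "ry": 0, "rz": 0},
  {"jaw": 0.052, "x": 0, "y": 0, "z": 0, "rx": 0, "ry": 0, "rz": 0},
])

```text
t: 24.37
eef_pos: [0.647, -0.0092, 0.0434]
tcp_rot: [0.708, 0.706, 0.0, 0.0]
ft_force: [0.6, -0.1, 0.1]
gripper_width: 0.0522
finger_force: 0.0
```

Call:
servo_tool([
  {"jaw": 0.052, "x": 0, "y": 0, "z": -0.0015, "rx": 0, "ry": 0, "rz": 0},
  {"jaw": 0.052, "x": 0, "y": 0, "z": 0, "rx": 0, "ry": 0, "rz": 0},
])

```text
t: 24.53
eef_pos: [0.6468, -0.0092, 0.0416]
tcp_rot: [0.708, 0.706, 0.0, 0.0]
ft_force: [0.5, -0.2, 0.5]
gripper_width: 0.0523
finger_force: 0.0
```

Call:
servo_tool([
  {"jaw": 0.052, "x": 0, "y": 0, "z": -0.002, "rx": 0, "ry": 0, "rz": 0},
  {"jaw": 0.03, "x": 0, "y": 0, "z": 0, "rx": 0, "ry": 0, "rz": 0},
  {"jaw": 0.03, "x": 0, "y": 0, "z": 0, "rx": 0, "ry": 0, "rz": 0},
  {"jaw": 0.03, "x": 0, "y": 0, "z": 0, "rx": 0, "ry": 0, "rz": 0},
  {"jaw": 0.03, "x": 0, "y": 0, "z": 0, "rx": 0, "ry": 0, "rz": 0},
  {"jaw": 0.03, "x": 0, "y": 0, "z": 0, "rx": 0, "ry": 0, "rz": 0},
], newtons=40)

```text
t: 25.03
eef_pos: [0.6469, -0.0092, 0.0396]
tcp_rot: [0.708, 0.706, 0.0, 0.0]
ft_force: [0.2, -0.5, 2.3]
gripper_width: 0.037
finger_force: 40.3
```

```bash
python3 st.py
```

```text
25.03 [ 0.6469 -0.0092  0.0396] [7.078e-01 7.064e-01 2.000e-04 2.000e-04] [ 0.1676 -0.487   2.3107] [ 0.0243  0.0781 -0.0415] 0.03704310931192306
```

Gripped. I lift it and take it to the post.

Call:
servo_tool([
  {"jaw": 0.03, "x": 0, "y": 0, "z": 0.01, "rx": 0, "ry": 0, "rz": 0},
  {"jaw": 0.03, "x": 0, "y": 0, "z": 0.025, "rx": 0, "ry": 0, "rz": 0},
  {"jaw": 0.03, "x": 0, "y": 0, "z": 0.025, "rx": 0, "ry": 0, "rz": 0},
  {"jaw": 0.03, "x": -0.01, "y": 0.001, "z": 0, "rx": 0, "ry": 0, "rz": 0},
  {"jaw": 0.03, "x": -0.02, "y": 0, "z": 0, "rx": 0, "ry": 0, "rz": 0},
  {"jaw": 0.03, "x": -0.03, "y": 0, "z": 0, "rx": 0, "ry": 0, "rz": 0},
  {"jaw": 0.03, "x": -0.035, "y": 0, "z": 0, "rx": 0, "ry": 0, "rz": 0},
  {"jaw": 0.03, "x": -0.035, "y": 0, "z": 0, "rx": 0, "ry": 0, "rz": 0},
  {"jaw": 0.03, "x": -0.02, "y": 0, "z": 0, "rx": 0, "ry": 0, "rz": 0},
  {"jaw": 0.03, "x": -0.0095, "y": 0, "z": 0, "rx": 0, "ry": 0, "rz": 0},
  {"jaw": 0.03, "x": 0, "y": 0, "z": -0.02, "rx": 0, "ry": 0, "rz": 0},
  {"jaw": 0.03, "x": 0, "y": 0, "z": 0, "rx": 0, "ry": 0, "rz": 0},
  {"jaw": 0.03, "x": 0, "y": 0, "z": 0, "rx": 0, "ry": 0, "rz": 0},
])

```text
t: 26.12
eef_pos: [0.487, -0.0081, 0.0794]
tcp_rot: [0.708, 0.706, -0.0, -0.0]
ft_force: [-0.5, -0.8, 0.5]
gripper_width: 0.0368
finger_force: 40.3
```

```bash
python3 st.py
```

```text
26.12 [ 0.487  -0.0081  0.0794] [ 7.078e-01  7.064e-01 -3.000e-04 -5.000e-04] [-0.5314 -0.7528  0.4987] [ 0.021  -0.0132  0.0115] 0.03681781096956587
```

Call:
servo_tool([
  {"jaw": 0.03, "x": 0, "y": 0, "z": -0.003, "rx": 0, "ry": 0, "rz": 0},
  {"jaw": 0.03, "x": 0, "y": 0, "z": -0.003, "rx": 0, "ry": 0, "rz": 0},
  {"jaw": 0.03, "x": 0, "y": 0, "z": -0.003, "rx": 0, "ry": 0, "rz": 0},
  {"jaw": 0.03, "x": 0, "y": 0, "z": -0.003, "rx": 0, "ry": 0, "rz": 0},
  {"jaw": 0.03, "x": 0, "y": 0, "z": 0, "rx": 0, "ry": 0, "rz": 0},
])

```text
t: 26.53
eef_pos: [0.487, -0.0081, 0.0667]
tcp_rot: [0.708, 0.706, -0.0, -0.0]
ft_force: [-0.2, 0.2, -0.0]
gripper_width: 0.0372
finger_force: 40.3
```

```bash
python3 st.py
```

```text
26.53 [ 0.487  -0.0081  0.0667] [ 7.078e-01  7.064e-01 -3.000e-04 -4.000e-04] [-0.1641  0.1964 -0.0452] [0.0016 0.0224 0.0709] 0.03721160493734579
```

Call:
servo_tool([
  {"jaw": 0.03, "x": 0, "y": 0, "z": -0.007, "rx": 0, "ry": 0, "rz": 0},
  {"jaw": 0.03, "x": 0, "y": 0, "z": -0.008, "rx": 0, "ry": 0, "rz": 0},
  {"jaw": 0.03, "x": 0, "y": 0, "z": -0.008, "rx": 0, "ry": 0, "rz": 0},
  {"jaw": 0.03, "x": 0, "y": 0, "z": -0.004, "rx": 0, "ry": 0, "rz": 0},
  {"jaw": 0.03, "x": 0, "y": 0, "z": -0.002, "rx": 0, "ry": 0, "rz": 0},
  {"jaw": 0.03, "x": 0, "y": 0, "z": 0, "rx": 0, "ry": 0, "rz": 0},
])

```text
t: 27.03
eef_pos: [0.4868, -0.0081, 0.0376]
tcp_rot: [0.708, 0.706, -0.0, -0.001]
ft_force: [1.1, 0.4, -0.7]
gripper_width: 0.0371
finger_force: 40.3
```

Call:
servo_tool([
  {"jaw": 0.03, "x": 0, "y": 0, "z": -0.0005, "rx": 0, "ry": 0, "rz": 0},
  {"jaw": 0.052, "x": 0, "y": 0, "z": 0, "rx": 0, "ry": 0, "rz": 0},
  {"jaw": 0.052, "x": 0, "y": 0, "z": 0, "rx": 0, "ry": 0, "rz": 0},
  {"jaw": 0.052, "x": 0, "y": 0, "z": 0, "rx": 0, "ry": 0, "rz": 0},
  {"jaw": 0.052, "x": 0, "y": 0, "z": 0, "rx": 0, "ry": 0, "rz": 0},
  {"jaw": 0.052, "x": 0, "y": 0, "z": 0.02, "rx": 0, "ry": 0, "rz": 0},
  {"jaw": 0.052, "x": 0, "y": 0, "z": 0.03, "rx": 0, "ry": 0, "rz": 0},
  {"jaw": 0.052, "x": 0, "y": 0, "z": 0.03, "rx": 0, "ry": 0, "rz": 0},
])

```text
t: 27.7
eef_pos: [0.4865, -0.0081, 0.1183]
tcp_rot: [0.708, 0.706, -0.001, -0.001]
ft_force: [0.4, 0.2, -0.4]
gripper_width: 0.0521
finger_force: 0.0
```

```bash
python3 st.py
```

```text
27.7 [ 0.4865 -0.0081  0.1183] [ 7.078e-01  7.064e-01 -6.000e-04 -9.000e-04] [ 0.4091  0.2226 -0.418 ] [-0.0074  0.0002 -0.0225] 0.052093249053774875
```

Spacer 2.

Call:
servo_tool([
  {"jaw": 0.052, "x": 0.02, "y": -0.0104, "z": 0, "rx": 0, "ry": 0, "rz": 0},
  {"jaw": 0.052, "x": 0.03, "y": -0.012, "z": 0.0, "rx": 0, "ry": 0, "rz": 0},
  {"jaw": 0.052, "x": 0.03, "y": -0.012, "z": 0, "rx": 0, "ry": 0, "rz": 0},
  {"jaw": 0.052, "x": 0.03, "y": -0.012, "z": 0, "rx": 0, "ry": 0, "rz": 0},
  {"jaw": 0.052, "x": 0.03, "y": -0.012, "z": 0, "rx": 0, "ry": 0, "rz": 0},
  {"jaw": 0.052, "x": 0.0195, "y": -0.012, "z": 0, "rx": 0, "ry": 0, "rz": 0},
  {"jaw": 0.052, "x": 0, "y": 0, "z": -0.02, "rx": 0, "ry": 0, "rz": 0},
  {"jaw": 0.052, "x": 0, "y": 0, "z": -0.025, "rx": 0, "ry": 0, "rz": 0},
  {"jaw": 0.052, "x": 0, "y": 0, "z": -0.015, "rx": 0, "ry": 0, "rz": 0},
  {"jaw": 0.052, "x": 0, "y": 0, "z": -0.01, "rx": 0, "ry": 0, "rz": 0},
  {"jaw": 0.052, "x": 0, "y": 0, "z": -0.004, "rx": 0, "ry": 0, "rz": 0},
  {"jaw": 0.052, "x": 0, "y": 0, "z": 0, "rx": 0, "ry": 0, "rz": 0},
  {"jaw": 0.052, "x": 0, "y": 0, "z": 0, "rx": 0, "ry": 0, "rz": 0},
])

```text
t: 28.78
eef_pos: [0.6473, -0.0786, 0.0447]
tcp_rot: [0.708, 0.706, 0.0, 0.001]
ft_force: [0.7, 0.1, -0.2]
gripper_width: 0.0523
finger_force: 0.0
```

```bash
python3 st.py
```

```text
28.78 [ 0.6473 -0.0786  0.0447] [7.078e-01 7.064e-01 4.000e-04 6.000e-04] [ 0.732   0.1394 -0.1705] [ 0.0132  0.0019 -0.0033] 0.05225655414387072
```

Grip and lift.

Call:
servo_tool([
  {"jaw": 0.052, "x": 0, "y": 0, "z": -0.004, "rx": 0, "ry": 0, "rz": 0},
  {"jaw": 0.052, "x": 0, "y": 0, "z": -0.001, "rx": 0, "ry": 0, "rz": 0},
  {"jaw": 0.03, "x": 0, "y": 0, "z": 0, "rx": 0, "ry": 0, "rz": 0},
  {"jaw": 0.03, "x": 0, "y": 0, "z": 0, "rx": 0, "ry": 0, "rz": 0},
  {"jaw": 0.03, "x": 0, "y": 0, "z": 0, "rx": 0, "ry": 0, "rz": 0},
  {"jaw": 0.03, "x": 0, "y": 0, "z": 0, "rx": 0, "ry": 0, "rz": 0},
  {"jaw": 0.03, "x": 0, "y": 0, "z": 0, "rx": 0, "ry": 0, "rz": 0},
])

```text
t: 29.37
eef_pos: [0.6471, -0.0786, 0.0397]
tcp_rot: [0.708, 0.706, 0.0, 0.001]
ft_force: [-1.8, -0.2, 5.2]
gripper_width: 0.0371
finger_force: 40.1
```

Call:
servo_tool([
  {"jaw": 0.03, "x": 0, "y": 0, "z": 0.01, "rx": 0, "ry": 0, "rz": 0},
  {"jaw": 0.03, "x": 0, "y": 0, "z": 0.025, "rx": 0, "ry": 0, "rz": 0},
  {"jaw": 0.03, "x": 0, "y": 0, "z": 0.025, "rx": 0, "ry": 0, "rz": 0},
  {"jaw": 0.03, "x": -0.01, "y": 0.0055, "z": 0, "rx": 0, "ry": 0, "rz": 0},
  {"jaw": 0.03, "x": -0.02, "y": 0.01, "z": 0, "rx": 0, "ry": 0, "rz": 0},
  {"jaw": 0.03, "x": -0.03, "y": 0.015, "z": 0, "rx": 0, "ry": 0, "rz": 0},
  {"jaw": 0.03, "x": -0.035, "y": 0.015, "z": 0, "rx": 0, "ry": 0, "rz": 0},
  {"jaw": 0.03, "x": -0.035, "y": 0.015, "z": 0, "rx": 0, "ry": 0, "rz": 0},
  {"jaw": 0.03, "x": -0.02, "y": 0.01, "z": 0, "rx": 0, "ry": 0, "rz": 0},
  {"jaw": 0.03, "x": -0.0098, "y": 0, "z": 0, "rx": 0, "ry": 0, "rz": 0},
  {"jaw": 0.03, "x": 0, "y": 0, "z": -0.02, "rx": 0, "ry": 0, "rz": 0},
  {"jaw": 0.03, "x": 0, "y": 0, "z": 0, "rx": 0, "ry": 0, "rz": 0},
  {"jaw": 0.03, "x": 0, "y": 0, "z": 0, "rx": 0, "ry": 0, "rz": 0},
])

```text
t: 30.45
eef_pos: [0.4867, -0.008, 0.0789]
tcp_rot: [0.708, 0.706, -0.0, -0.0]
ft_force: [-0.6, -0.4, 0.2]
gripper_width: 0.0368
finger_force: 40.2
```

```bash
python3 st.py
```

```text
30.45 [ 0.4867 -0.008   0.0789] [ 7.079e-01  7.064e-01 -3.000e-04 -4.000e-04] [-0.5554 -0.3834  0.2147] [0.0359 0.0183 0.005 ] 0.036817918994432146
```

Call:
servo_tool([
  {"jaw": 0.03, "x": 0.0003, "y": 0, "z": -0.003, "rx": 0, "ry": 0, "rz": 0},
  {"jaw": 0.03, "x": 0, "y": 0, "z": -0.003, "rx": 0, "ry": 0, "rz": 0},
  {"jaw": 0.03, "x": 0, "y": 0, "z": -0.003, "rx": 0, "ry": 0, "rz": 0},
  {"jaw": 0.03, "x": 0, "y": 0, "z": -0.003, "rx": 0, "ry": 0, "rz": 0},
  {"jaw": 0.03, "x": 0, "y": 0, "z": 0, "rx": 0, "ry": 0, "rz": 0},
])

```text
t: 30.87
eef_pos: [0.487, -0.0081, 0.0662]
tcp_rot: [0.708, 0.706, -0.0, -0.0]
ft_force: [-0.1, 0.2, 0.4]
gripper_width: 0.0371
finger_force: 40.2
```

Call:
servo_tool([
  {"jaw": 0.03, "x": 0, "y": 0, "z": -0.006, "rx": 0, "ry": 0, "rz": 0},
  {"jaw": 0.03, "x": 0, "y": 0, "z": -0.006, "rx": 0, "ry": 0, "rz": 0},
  {"jaw": 0.03, "x": 0, "y": 0, "z": -0.006, "rx": 0, "ry": 0, "rz": 0},
  {"jaw": 0.03, "x": 0, "y": 0, "z": -0.004, "rx": 0, "ry": 0, "rz": 0},
  {"jaw": 0.03, "x": 0, "y": 0, "z": -0.0015, "rx": 0, "ry": 0, "rz": 0},
  {"jaw": 0.03, "x": 0, "y": 0, "z": 0, "rx": 0, "ry": 0, "rz": 0},
])

```text
t: 31.37
eef_pos: [0.4869, -0.008, 0.0427]
tcp_rot: [0.708, 0.706, -0.0, -0.0]
ft_force: [-1.3, 0.0, -0.5]
gripper_width: 0.0369
finger_force: 40.2
```

Call:
servo_tool([
  {"jaw": 0.052, "x": 0, "y": 0, "z": 0, "rx": 0, "ry": 0, "rz": 0},
  {"jaw": 0.052, "x": 0, "y": 0, "z": 0, "rx": 0, "ry": 0, "rz": 0},
  {"jaw": 0.052, "x": 0, "y": 0, "z": 0, "rx": 0, "ry": 0, "rz": 0},
  {"jaw": 0.052, "x": 0, "y": 0, "z": 0, "rx": 0, "ry": 0, "rz": 0},
  {"jaw": 0.052, "x": 0, "y": 0, "z": 0.02, "rx": 0, "ry": 0, "rz": 0},
  {"jaw": 0.052, "x": 0, "y": 0, "z": 0.03, "rx": 0, "ry": 0, "rz": 0},
  {"jaw": 0.052, "x": 0, "y": 0, "z": 0.025, "rx": 0, "ry": 0, "rz": 0},
])

```text
t: 31.95
eef_pos: [0.487, -0.008, 0.1194]
tcp_rot: [0.708, 0.706, -0.0, -0.0]
ft_force: [1.3, -0.9, -0.1]
gripper_width: 0.0522
finger_force: 0.0
```

```bash
python3 st.py
```

```text
31.95 [ 0.487  -0.008   0.1194] [ 7.078e-01  7.064e-01 -2.000e-04 -3.000e-04] [ 1.2509 -0.8549 -0.1407] [ 0.0247 -0.0368  0.0373] 0.05218489086116447
```

Spacer 3.

Call:
servo_tool([
  {"jaw": 0.052, "x": 0.02, "y": -0.0185, "z": 0, "rx": 0, "ry": 0, "rz": 0},
  {"jaw": 0.052, "x": 0.03, "y": -0.025, "z": 0.0, "rx": 0, "ry": 0, "rz": 0},
  {"jaw": 0.052, "x": 0.03, "y": -0.025, "z": 0, "rx": 0, "ry": 0, "rz": 0},
  {"jaw": 0.052, "x": 0.03, "y": -0.025, "z": 0, "rx": 0, "ry": 0, "rz": 0},
  {"jaw": 0.052, "x": 0.03, "y": -0.025, "z": 0, "rx": 0, "ry": 0, "rz": 0},
  {"jaw": 0.052, "x": 0.016, "y": -0.018, "z": 0, "rx": 0, "ry": 0, "rz": 0},
  {"jaw": 0.052, "x": 0, "y": 0, "z": -0.02, "rx": 0, "ry": 0, "rz": 0},
  {"jaw": 0.052, "x": 0, "y": 0, "z": -0.025, "rx": 0, "ry": 0, "rz": 0},
  {"jaw": 0.052, "x": 0, "y": 0, "z": -0.015, "rx": 0, "ry": 0, "rz": 0},
  {"jaw": 0.052, "x": 0, "y": 0, "z": -0.01, "rx": 0, "ry": 0, "rz": 0},
  {"jaw": 0.052, "x": 0, "y": 0, "z": -0.004, "rx": 0, "ry": 0, "rz": 0},
  {"jaw": 0.052, "x": 0, "y": 0, "z": 0, "rx": 0, "ry": 0, "rz": 0},
  {"jaw": 0.052, "x": 0, "y": 0, "z": 0, "rx": 0, "ry": 0, "rz": 0},
])

```text
t: 33.03
eef_pos: [0.6438, -0.1446, 0.0453]
tcp_rot: [0.708, 0.706, 0.0, 0.001]
ft_force: [-0.3, 0.8, -0.4]
gripper_width: 0.0517
finger_force: 0.0
```

```bash
python3 st.py
```

```text
33.03 [ 0.6438 -0.1446  0.0453] [7.078e-01 7.065e-01 3.000e-04 7.000e-04] [-0.2819  0.8361 -0.4226] [-0.0183 -0.0315  0.0498] 0.05167195419231922
```

Call:
servo_tool([
  {"jaw": 0.052, "x": 0, "y": 0, "z": -0.004, "rx": 0, "ry": 0, "rz": 0},
  {"jaw": 0.052, "x": 0, "y": 0, "z": -0.0015, "rx": 0, "ry": 0, "rz": 0},
  {"jaw": 0.03, "x": 0, "y": 0, "z": 0, "rx": 0, "ry": 0, "rz": 0},
  {"jaw": 0.03, "x": 0, "y": 0, "z": 0, "rx": 0, "ry": 0, "rz": 0},
  {"jaw": 0.03, "x": 0, "y": 0, "z": 0, "rx": 0, "ry": 0, "rz": 0},
  {"jaw": 0.03, "x": 0, "y": 0, "z": 0, "rx": 0, "ry": 0, "rz": 0},
  {"jaw": 0.03, "x": 0, "y": 0, "z": 0, "rx": 0, "ry": 0, "rz": 0},
])

```text
t: 33.62
eef_pos: [0.6435, -0.1446, 0.0396]
tcp_rot: [0.708, 0.706, 0.0, 0.0]
ft_force: [-1.2, 0.9, 5.3]
gripper_width: 0.0374
finger_force: 39.9
```

Call:
servo_tool([
  {"jaw": 0.03, "x": 0, "y": 0, "z": 0.01, "rx": 0, "ry": 0, "rz": 0},
  {"jaw": 0.03, "x": 0, "y": 0, "z": 0.025, "rx": 0, "ry": 0, "rz": 0},
  {"jaw": 0.03, "x": 0, "y": 0, "z": 0.025, "rx": 0, "ry": 0, "rz": 0},
  {"jaw": 0.03, "x": -0.01, "y": 0.0115, "z": 0, "rx": 0, "ry": 0, "rz": 0},
  {"jaw": 0.03, "x": -0.02, "y": 0.02, "z": 0, "rx": 0, "ry": 0, "rz": 0},
  {"jaw": 0.03, "x": -0.03, "y": 0.025, "z": 0, "rx": 0, "ry": 0, "rz": 0},
  {"jaw": 0.03, "x": -0.033, "y": 0.025, "z": 0, "rx": 0, "ry": 0, "rz": 0},
  {"jaw": 0.03, "x": -0.033, "y": 0.025, "z": 0, "rx": 0, "ry": 0, "rz": 0},
  {"jaw": 0.03, "x": -0.02, "y": 0.02, "z": 0, "rx": 0, "ry": 0, "rz": 0},
  {"jaw": 0.03, "x": -0.0102, "y": 0.01, "z": 0, "rx": 0, "ry": 0, "rz": 0},
  {"jaw": 0.03, "x": 0, "y": 0, "z": -0.02, "rx": 0, "ry": 0, "rz": 0},
  {"jaw": 0.03, "x": 0, "y": 0, "z": 0, "rx": 0, "ry": 0, "rz": 0},
  {"jaw": 0.03, "x": 0, "y": 0, "z": 0, "rx": 0, "ry": 0, "rz": 0},
])

```text
t: 34.7
eef_pos: [0.4869, -0.008, 0.0788]
tcp_rot: [0.708, 0.706, -0.0, -0.0]
ft_force: [0.6, 0.2, -0.3]
gripper_width: 0.0374
finger_force: 40.2
```

```bash
python3 st.py
```

```text
34.7 [ 0.4869 -0.008   0.0788] [ 7.078e-01  7.065e-01 -3.000e-04 -4.000e-04] [ 0.5532  0.1925 -0.297 ] [-0.0172  0.0106  0.0188] 0.037390351139087924
```

Target release z is about 0.049.

Call:
servo_tool([
  {"jaw": 0.03, "x": 0, "y": 0, "z": -0.003, "rx": 0, "ry": 0, "rz": 0},
  {"jaw": 0.03, "x": 0, "y": 0, "z": -0.003, "rx": 0, "ry": 0, "rz": 0},
  {"jaw": 0.03, "x": 0, "y": 0, "z": -0.003, "rx": 0, "ry": 0, "rz": 0},
  {"jaw": 0.03, "x": 0, "y": 0, "z": -0.003, "rx": 0, "ry": 0, "rz": 0},
  {"jaw": 0.03, "x": 0, "y": 0, "z": 0, "rx": 0, "ry": 0, "rz": 0},
])

```text
t: 35.12
eef_pos: [0.4868, -0.0082, 0.0662]
tcp_rot: [0.708, 0.706, -0.0, -0.0]
ft_force: [0.4, -0.2, -0.5]
gripper_width: 0.0372
finger_force: 40.2
```

Call:
servo_tool([
  {"jaw": 0.03, "x": 0, "y": 0, "z": -0.005, "rx": 0, "ry": 0, "rz": 0},
  {"jaw": 0.03, "x": 0, "y": 0, "z": -0.006, "rx": 0, "ry": 0, "rz": 0},
  {"jaw": 0.03, "x": 0, "y": 0, "z": -0.004, "rx": 0, "ry": 0, "rz": 0},
  {"jaw": 0.03, "x": 0, "y": 0, "z": -0.0025, "rx": 0, "ry": 0, "rz": 0},
  {"jaw": 0.03, "x": 0, "y": 0, "z": 0, "rx": 0, "ry": 0, "rz": 0},
])

```text
t: 35.53
eef_pos: [0.4867, -0.008, 0.0486]
tcp_rot: [0.708, 0.706, -0.0, -0.0]
ft_force: [0.1, 0.3, -0.2]
gripper_width: 0.0374
finger_force: 40.2
```

Call:
servo_tool([
  {"jaw": 0.052, "x": 0, "y": 0, "z": 0, "rx": 0, "ry": 0, "rz": 0},
  {"jaw": 0.052, "x": 0, "y": 0, "z": 0, "rx": 0, "ry": 0, "rz": 0},
  {"jaw": 0.052, "x": 0, "y": 0, "z": 0, "rx": 0, "ry": 0, "rz": 0},
  {"jaw": 0.052, "x": 0, "y": 0, "z": 0, "rx": 0, "ry": 0, "rz": 0},
  {"jaw": 0.052, "x": 0, "y": 0, "z": 0.02, "rx": 0, "ry": 0, "rz": 0},
  {"jaw": 0.052, "x": 0, "y": 0, "z": 0.03, "rx": 0, "ry": 0, "rz": 0},
  {"jaw": 0.052, "x": 0, "y": 0, "z": 0.02, "rx": 0, "ry": 0, "rz": 0},
])

```text
t: 36.12
eef_pos: [0.4874, -0.0081, 0.1211]
tcp_rot: [0.708, 0.706, 0.0, 0.0]
ft_force: [1.0, -0.3, 0.0]
gripper_width: 0.0522
finger_force: 0.0
```

```bash
python3 st.py
```

```text
36.12 [ 0.4874 -0.0081  0.1211] [7.078e-01 7.064e-01 3.000e-04 4.000e-04] [ 1.0492 -0.3296  0.0058] [ 0.0102 -0.0433 -0.02  ] 0.052156740843702275
```

Spacer 4.

Call:
servo_tool([
  {"jaw": 0.052, "x": 0.02, "y": -0.0243, "z": 0, "rx": 0, "ry": 0, "rz": 0},
  {"jaw": 0.052, "x": 0.03, "y": -0.035, "z": 0.0, "rx": 0, "ry": 0, "rz": 0},
  {"jaw": 0.052, "x": 0.03, "y": -0.035, "z": 0, "rx": 0, "ry": 0, "rz": 0},
  {"jaw": 0.052, "x": 0.025, "y": -0.035, "z": 0, "rx": 0, "ry": 0, "rz": 0},
  {"jaw": 0.052, "x": 0.025, "y": -0.035, "z": 0, "rx": 0, "ry": 0, "rz": 0},
  {"jaw": 0.052, "x": 0.02, "y": -0.025, "z": 0, "rx": 0, "ry": 0, "rz": 0},
  {"jaw": 0.052, "x": 0.009, "y": -0.015, "z": 0, "rx": 0, "ry": 0, "rz": 0},
  {"jaw": 0.052, "x": 0, "y": 0, "z": -0.02, "rx": 0, "ry": 0, "rz": 0},
  {"jaw": 0.052, "x": 0, "y": 0, "z": -0.025, "rx": 0, "ry": 0, "rz": 0},
  {"jaw": 0.052, "x": 0, "y": 0, "z": -0.015, "rx": 0, "ry": 0, "rz": 0},
  {"jaw": 0.052, "x": 0, "y": 0, "z": -0.01, "rx": 0, "ry": 0, "rz": 0},
  {"jaw": 0.052, "x": 0, "y": 0, "z": -0.004, "rx": 0, "ry": 0, "rz": 0},
  {"jaw": 0.052, "x": 0, "y": 0, "z": 0, "rx": 0, "ry": 0, "rz": 0},
  {"jaw": 0.052, "x": 0, "y": 0, "z": 0, "rx": 0, "ry": 0, "rz": 0},
])

```text
t: 37.28
eef_pos: [0.6393, -0.2036, 0.0462]
tcp_rot: [0.708, 0.706, 0.0, 0.001]
ft_force: [0.8, 0.4, 0.2]
gripper_width: 0.0518
finger_force: 0.0
```

```bash
python3 st.py
```

```text
37.28 [ 0.6393 -0.2036  0.0462] [7.078e-01 7.064e-01 3.000e-04 7.000e-04] [0.8295 0.4235 0.2364] [-0.029  -0.0004 -0.0416] 0.05177161341275733
```

Over-long rows were clipped, leaving it 7 and 9 mm short but still above the ring. I correct, then go down.

Call:
servo_tool([
  {"jaw": 0.052, "x": 0, "y": 0, "z": 0.006, "rx": 0, "ry": 0, "rz": 0},
  {"jaw": 0.052, "x": 0.007, "y": -0.0088, "z": 0, "rx": 0, "ry": 0, "rz": 0},
  {"jaw": 0.052, "x": 0, "y": 0, "z": 0, "rx": 0, "ry": 0, "rz": 0},
  {"jaw": 0.052, "x": 0, "y": 0, "z": -0.006, "rx": 0, "ry": 0, "rz": 0},
  {"jaw": 0.052, "x": 0, "y": 0, "z": -0.004, "rx": 0, "ry": 0, "rz": 0},
  {"jaw": 0.052, "x": 0, "y": 0, "z": -0.0025, "rx": 0, "ry": 0, "rz": 0},
  {"jaw": 0.052, "x": 0, "y": 0, "z": 0, "rx": 0, "ry": 0, "rz": 0},
])

```text
t: 37.87
eef_pos: [0.6449, -0.2116, 0.0377]
tcp_rot: [0.708, 0.706, -0.0, -0.001]
ft_force: [-0.2, -0.6, 0.8]
gripper_width: 0.0517
finger_force: 0.0
```

```bash
python3 st.py
```

```text
37.87 [ 0.6449 -0.2116  0.0377] [ 7.077e-01  7.065e-01 -3.000e-04 -1.000e-03] [-0.2385 -0.6128  0.8104] [0.0523 0.0225 0.0336] 0.051689659842178416
```

Call:
servo_tool([
  {"jaw": 0.052, "x": 0.0005, "y": -0.0005, "z": 0.0005, "rx": 0, "ry": 0, "rz": 0},
  {"jaw": 0.052, "x": 0, "y": 0, "z": 0, "rx": 0, "ry": 0, "rz": 0},
  {"jaw": 0.052, "x": 0, "y": 0, "z": 0, "rx": 0, "ry": 0, "rz": 0},
])

```text
t: 38.12
eef_pos: [0.6464, -0.2127, 0.0396]
tcp_rot: [0.708, 0.706, 0.0, 0.0]
ft_force: [-0.5, -0.3, 1.2]
gripper_width: 0.0517
finger_force: 0.0
```

Call:
servo_tool([
  {"jaw": 0.03, "x": 0, "y": 0, "z": 0, "rx": 0, "ry": 0, "rz": 0},
  {"jaw": 0.03, "x": 0, "y": 0, "z": 0, "rx": 0, "ry": 0, "rz": 0},
  {"jaw": 0.03, "x": 0, "y": 0, "z": 0, "rx": 0, "ry": 0, "rz": 0},
  {"jaw": 0.03, "x": 0, "y": 0, "z": 0, "rx": 0, "ry": 0, "rz": 0},
  {"jaw": 0.03, "x": 0, "y": 0, "z": 0, "rx": 0, "ry": 0, "rz": 0},
])

```text
t: 38.53
eef_pos: [0.6465, -0.2129, 0.0399]
tcp_rot: [0.708, 0.706, 0.0, 0.0]
ft_force: [-0.5, 1.0, 5.0]
gripper_width: 0.037
finger_force: 40.4
```

Call:
servo_tool([
  {"jaw": 0.03, "x": 0, "y": 0, "z": 0.01, "rx": 0, "ry": 0, "rz": 0},
  {"jaw": 0.03, "x": 0, "y": 0, "z": 0.025, "rx": 0, "ry": 0, "rz": 0},
  {"jaw": 0.03, "x": 0, "y": 0, "z": 0.025, "rx": 0, "ry": 0, "rz": 0},
  {"jaw": 0.03, "x": -0.01, "y": 0.0145, "z": 0, "rx": 0, "ry": 0, "rz": 0},
  {"jaw": 0.03, "x": -0.02, "y": 0.025, "z": 0, "rx": 0, "ry": 0, "rz": 0},
  {"jaw": 0.03, "x": -0.022, "y": 0.03, "z": 0, "rx": 0, "ry": 0, "rz": 0},
  {"jaw": 0.03, "x": -0.025, "y": 0.03, "z": 0, "rx": 0, "ry": 0, "rz": 0},
  {"jaw": 0.03, "x": -0.025, "y": 0.03, "z": 0, "rx": 0, "ry": 0, "rz": 0},
  {"jaw": 0.03, "x": -0.025, "y": 0.03, "z": 0, "rx": 0, "ry": 0, "rz": 0},
  {"jaw": 0.03, "x": -0.02, "y": 0.025, "z": 0, "rx": 0, "ry": 0, "rz": 0},
  {"jaw": 0.03, "x": -0.0125, "y": 0.02, "z": 0, "rx": 0, "ry": 0, "rz": 0},
  {"jaw": 0.03, "x": 0, "y": 0, "z": -0.015, "rx": 0, "ry": 0, "rz": 0},
  {"jaw": 0.03, "x": 0, "y": 0, "z": 0, "rx": 0, "ry": 0, "rz": 0},
  {"jaw": 0.03, "x": 0, "y": 0, "z": 0, "rx": 0, "ry": 0, "rz": 0},
])

```text
t: 39.7
eef_pos: [0.4866, -0.0082, 0.0845]
tcp_rot: [0.708, 0.707, -0.0, -0.0]
ft_force: [0.1, 0.1, -0.1]
gripper_width: 0.0371
finger_force: 40.2
```

```bash
python3 st.py
```

```text
39.7 [ 0.4866 -0.0082  0.0845] [ 7.076e-01  7.066e-01 -2.000e-04 -2.000e-04] [ 0.089   0.1431 -0.1098] [-0.0214 -0.0318  0.0248] 0.03709554914977329
```

Target release z is about 0.0548.

Call:
servo_tool([
  {"jaw": 0.03, "x": 0.0003, "y": 0, "z": -0.006, "rx": 0, "ry": 0, "rz": 0},
  {"jaw": 0.03, "x": 0, "y": 0, "z": -0.003, "rx": 0, "ry": 0, "rz": 0},
  {"jaw": 0.03, "x": 0, "y": 0, "z": -0.003, "rx": 0, "ry": 0, "rz": 0},
  {"jaw": 0.03, "x": 0, "y": 0, "z": -0.003, "rx": 0, "ry": 0, "rz": 0},
  {"jaw": 0.03, "x": 0, "y": 0, "z": -0.003, "rx": 0, "ry": 0, "rz": 0},
  {"jaw": 0.03, "x": 0, "y": 0, "z": 0, "rx": 0, "ry": 0, "rz": 0},
])

```text
t: 40.2
eef_pos: [0.4867, -0.0084, 0.0656]
tcp_rot: [0.708, 0.706, -0.0, -0.0]
ft_force: [-0.2, -0.5, 0.0]
gripper_width: 0.0373
finger_force: 40.2
```

Call:
servo_tool([
  {"jaw": 0.03, "x": 0, "y": 0, "z": -0.005, "rx": 0, "ry": 0, "rz": 0},
  {"jaw": 0.03, "x": 0, "y": 0, "z": -0.004, "rx": 0, "ry": 0, "rz": 0},
  {"jaw": 0.03, "x": 0, "y": 0, "z": -0.0018, "rx": 0, "ry": 0, "rz": 0},
  {"jaw": 0.03, "x": 0, "y": 0, "z": 0, "rx": 0, "ry": 0, "rz": 0},
])

```text
t: 40.53
eef_pos: [0.4868, -0.0082, 0.055]
tcp_rot: [0.708, 0.706, -0.0, -0.0]
ft_force: [-0.1, 0.3, 0.1]
gripper_width: 0.0372
finger_force: 40.2
```

Call:
servo_tool([
  {"jaw": 0.052, "x": 0, "y": 0, "z": 0, "rx": 0, "ry": 0, "rz": 0},
  {"jaw": 0.052, "x": 0, "y": 0, "z": 0, "rx": 0, "ry": 0, "rz": 0},
  {"jaw": 0.052, "x": 0, "y": 0, "z": 0, "rx": 0, "ry": 0, "rz": 0},
  {"jaw": 0.052, "x": 0, "y": 0, "z": 0, "rx": 0, "ry": 0, "rz": 0},
  {"jaw": 0.065, "x": 0, "y": 0, "z": 0.02, "rx": 0, "ry": 0, "rz": 0},
  {"jaw": 0.065, "x": 0, "y": 0, "z": 0.03, "rx": 0, "ry": 0, "rz": 0},
  {"jaw": 0.065, "x": 0, "y": 0, "z": 0.02, "rx": 0, "ry": 0, "rz": 0},
  {"jaw": 0.065, "x": 0, "y": 0.04, "z": 0, "rx": 0, "ry": 0, "rz": 0},
  {"jaw": 0.065, "x": 0, "y": 0.04, "z": 0, "rx": 0, "ry": 0, "rz": 0},
  {"jaw": 0.065, "x": 0, "y": 0.04, "z": 0, "rx": 0, "ry": 0, "rz": 0},
  {"jaw": 0.065, "x": 0, "y": 0.04, "z": 0, "rx": 0, "ry": 0, "rz": 0},
  {"jaw": 0.065, "x": 0, "y": 0.04, "z": 0, "rx": 0, "ry": 0, "rz": 0},
])

```text
t: 41.53
eef_pos: [0.4867, 0.1936, 0.1258]
tcp_rot: [0.708, 0.706, 0.0, 0.0]
ft_force: [1.4, -0.1, 0.4]
gripper_width: 0.0651
finger_force: 0.0
```

```bash
python3 - <<'E'
from loc import *
V=View('top',4); s=get_state(); print(s['eef_pos'])
W=View('side',3)
print('s top',red_cen(V,.489,-.005,.060,.03,lambda p:p[...,2]))
print('clamp',red_cen(V,.457,-.2125,.008,.035,white),'cap',red_cen(V,.4753,-.3805,.028,.03,dark))
a=cv2.resize(W.im[180:250,210:320],(700,445),interpolation=cv2.INTER_CUBIC)
save('pics/p9.png',a.clip(0,255).astype(np.uint8),1)
E
```

```text
[0.48659819 0.19270095 0.12542226]
s top (array([ 0.4921, -0.0107]), np.float64(55.6), array([ 0.4924, -0.0073]), array([52.6, 56.8]), 88.1)
clamp (array([ 0.4335, -0.2383]), np.float64(23.4), array([ 0.435 , -0.2372]), array([26. , 20.5]), 90.0) cap (array([ 0.4753, -0.3805]), np.float64(37.1), array([ 0.475 , -0.3805]), array([34.5, 39. ]), 90.0)
```

View pics/p9.png

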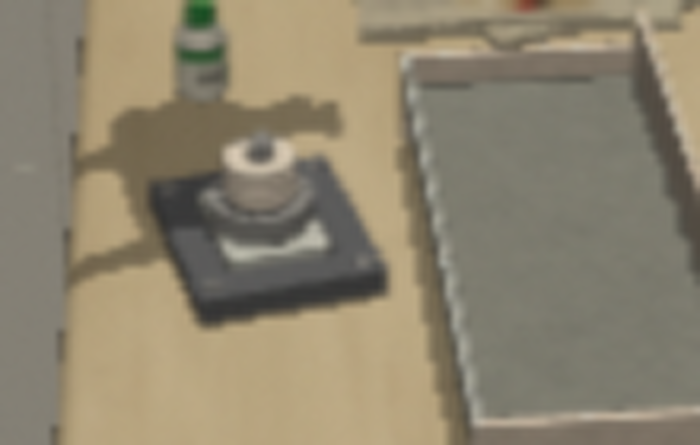

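The stack is neat, with four spacers and a level top, and the shelf is empty. The clamp ring has been knocked aside, so I look for it again.

```bash
python3 - <<'E'
from loc import *
V=View('top',4)
for c in [(.437,-.235),(.43,-.24)]:
  print('clamp',red_cen(V,*c,.008,.036,white))
a=V.ortho(.44,-.25,.008,.08,.4); save('pics/p10.png',cv2.resize(a,(500,500)).clip(0,255).astype(np.uint8),1)
E
```

```text
clamp (array([ 0.4261, -0.251 ]), np.float64(47.8), array([ 0.426, -0.249]), array([50., 44.]), 90.0)
clamp (array([ 0.4262, -0.2524]), np.float64(49.2), array([ 0.4268, -0.2531]), array([50. , 47.6]), 46.2)
```

View pics/p10.png

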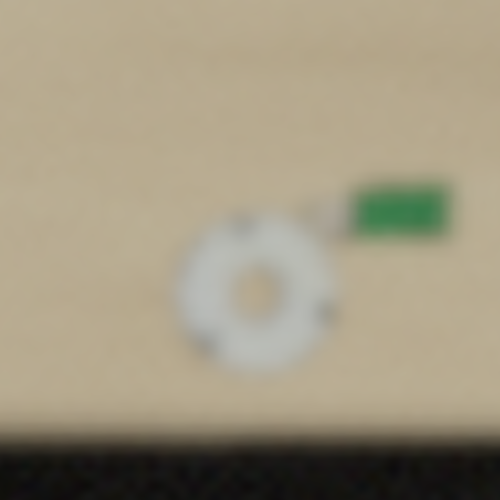

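The clamp is at (258,293) in the crop, with the USB stick right at its upper right (310-350, 195-235). I turn the jaws by +20° to stay clear of it.

Call:
servo_tool([
  {"jaw": 0.065, "x": -0.0, "y": -0.037, "z": 0, "rx": 0, "ry": 0, "rz": 1.6},
  {"jaw": 0.065, "x": -0.005, "y": -0.037, "z": 0, "rx": 0, "ry": 0, "rz": 1.6},
  {"jaw": 0.065, "x": -0.005, "y": -0.037, "z": 0, "rx": 0, "ry": 0, "rz": 1.6},
  {"jaw": 0.065, "x": -0.005, "y": -0.037, "z": 0, "rx": 0, "ry": 0, "rz": 1.6},
  {"jaw": 0.065, "x": -0.005, "y": -0.037, "z": 0, "rx": 0, "ry": 0, "rz": 1.6},
  {"jaw": 0.065, "x": -0.005, "y": -0.037, "z": 0, "rx": 0, "ry": 0, "rz": 1.6},
  {"jaw": 0.065, "x": -0.005, "y": -0.037, "z": 0, "rx": 0, "ry": 0, "rz": 1.6},
  {"jaw": 0.065, "x": -0.005, "y": -0.037, "z": 0, "rx": 0, "ry": 0, "rz": 1.6},
  {"jaw": 0.065, "x": -0.005, "y": -0.037, "z": 0, "rx": 0, "ry": 0, "rz": 1.6},
  {"jaw": 0.065, "x": -0.005, "y": -0.037, "z": 0, "rx": 0, "ry": 0, "rz": 1.6},
  {"jaw": 0.065, "x": -0.005, "y": -0.037, "z": 0, "rx": 0, "ry": 0, "rz": 2},
  {"jaw": 0.065, "x": -0.0065, "y": -0.03, "z": 0, "rx": 0, "ry": 0, "rz": 2},
  {"jaw": 0.065, "x": -0.005, "y": -0.012, "z": 0, "rx": 0, "ry": 0, "rz": 0},
  {"jaw": 0.065, "x": 0, "y": 0, "z": -0.03, "rx": 0, "ry": 0, "rz": 0},
  {"jaw": 0.065, "x": 0, "y": 0, "z": -0.03, "rx": 0, "ry": 0, "rz": 0},
  {"jaw": 0.065, "x": 0, "y": 0, "z": 0, "rx": 0, "ry": 0, "rz": 0},
  {"jaw": 0.065, "x": 0, "y": 0, "z": 0, "rx": 0, "ry": 0, "rz": 0},
])

```text
t: 43.5
eef_pos: [0.4244, -0.257, 0.0648]
tcp_rot: [0.575, 0.818, 0.0, -0.002]
ft_force: [0.2, -0.4, -0.1]
gripper_width: 0.0652
finger_force: 0.0
```

```bash
python3 st.py
```

```text
43.5 [ 0.4244 -0.257   0.0648] [ 5.748e-01  8.183e-01  2.000e-04 -1.700e-03] [ 0.1916 -0.3857 -0.1164] [0.0331 0.0128 0.0009] 0.06519992143392556
```

Down to z about 0.001 and grip.

Call:
servo_tool([
  {"jaw": 0.065, "x": 0.0005, "y": 0.0005, "z": -0.025, "rx": 0, "ry": 0, "rz": 0},
  {"jaw": 0.065, "x": 0, "y": 0, "z": -0.02, "rx": 0, "ry": 0, "rz": 0},
  {"jaw": 0.065, "x": 0, "y": 0, "z": -0.013, "rx": 0, "ry": 0, "rz": 0},
  {"jaw": 0.065, "x": 0, "y": 0, "z": -0.005, "rx": 0, "ry": 0, "rz": 0},
  {"jaw": 0.065, "x": 0, "y": 0, "z": 0, "rx": 0, "ry": 0, "rz": 0},
  {"jaw": 0.065, "x": 0, "y": 0, "z": 0, "rx": 0, "ry": 0, "rz": 0},
])

```text
t: 44.0
eef_pos: [0.4269, -0.2573, 0.0039]
tcp_rot: [0.574, 0.819, -0.0, 0.001]
ft_force: [-0.8, 0.1, 0.3]
gripper_width: 0.0649
finger_force: 0.0
```

Call:
servo_tool([
  {"jaw": 0.04, "x": 0, "y": 0, "z": 0, "rx": 0, "ry": 0, "rz": 0},
  {"jaw": 0.04, "x": 0, "y": 0, "z": 0, "rx": 0, "ry": 0, "rz": 0},
  {"jaw": 0.04, "x": 0, "y": 0, "z": 0, "rx": 0, "ry": 0, "rz": 0},
  {"jaw": 0.04, "x": 0, "y": 0, "z": 0, "rx": 0, "ry": 0, "rz": 0},
  {"jaw": 0.04, "x": 0, "y": 0, "z": 0, "rx": 0, "ry": 0, "rz": 0},
], newtons=60)

```text
t: 44.42
eef_pos: [0.429, -0.2582, 0.0069]
tcp_rot: [0.574, 0.819, 0.0, 0.004]
ft_force: [1.8, 4.2, 29.3]
gripper_width: 0.0408
finger_force: 31.6
```

```bash
python3 st.py
```

```text
44.42 [ 0.429  -0.2582  0.0069] [0.5744 0.8186 0.     0.0043] [ 1.7953  4.2009 29.3146] [ 0.6985  0.4779 -0.1754] 0.0407843921266329
```

The fingers closed onto the ring's top because the tips were too high. I raise, open and look again.

Call:
servo_tool([
  {"jaw": 0.04, "x": 0, "y": 0, "z": 0.008, "rx": 0, "ry": 0, "rz": 0},
  {"jaw": 0.065, "x": 0, "y": 0, "z": 0.01, "rx": 0, "ry": 0, "rz": 0},
  {"jaw": 0.065, "x": 0, "y": 0, "z": 0.03, "rx": 0, "ry": 0, "rz": 0},
  {"jaw": 0.065, "x": 0, "y": 0, "z": 0.03, "rx": 0, "ry": 0, "rz": 0},
  {"jaw": 0.065, "x": 0.01, "y": 0.04, "z": 0.02, "rx": 0, "ry": 0, "rz": 0},
  {"jaw": 0.065, "x": 0.01, "y": 0.04, "z": 0, "rx": 0, "ry": 0, "rz": 0},
  {"jaw": 0.065, "x": 0.01, "y": 0.04, "z": 0, "rx": 0, "ry": 0, "rz": 0},
  {"jaw": 0.065, "x": 0.01, "y": 0.04, "z": 0, "rx": 0, "ry": 0, "rz": 0},
  {"jaw": 0.065, "x": 0, "y": 0.04, "z": 0, "rx": 0, "ry": 0, "rz": 0},
  {"jaw": 0.065, "x": 0, "y": 0.04, "z": 0, "rx": 0, "ry": 0, "rz": 0},
  {"jaw": 0.065, "x": 0, "y": 0.0, "z": 0, "rx": 0, "ry": 0, "rz": 0},
], newtons=40)

```text
t: 45.33
eef_pos: [0.4641, -0.0144, 0.0994]
tcp_rot: [0.572, 0.82, 0.001, -0.001]
ft_force: [-0.2, -0.0, -0.0]
gripper_width: 0.0653
finger_force: 0.0
```

```bash
python3 st.py; python3 - <<'E'
from loc import *
V=View('top',4)
for c in [(.426,-.253),(.428,-.249)]:
  print('clamp',red_cen(V,*c,.008,.034,white))
a=V.ortho(.44,-.25,.008,.08,.4); save('pics/p11.png',cv2.resize(a,(500,500)).clip(0,255).astype(np.uint8),1)
E
```

```text
45.33 [ 0.4641 -0.0144  0.0994] [ 5.721e-01  8.202e-01  6.000e-04 -7.000e-04] [-0.239  -0.0293 -0.0493] [-0.0205  0.0314  0.0171] 0.06529154739094435
clamp (array([ 0.4211, -0.254 ]), np.float64(49.9), array([ 0.4214, -0.2544]), array([49.5, 49.1]), 45.0)
clamp (array([ 0.4211, -0.2539]), np.float64(49.8), array([ 0.4215, -0.2545]), array([49.5, 48.8]), 45.0)
```

View pics/p11.png

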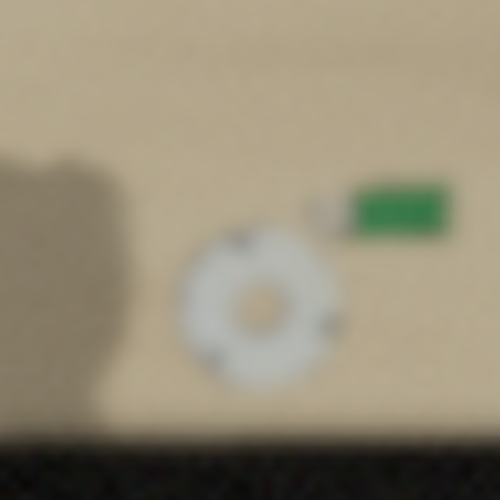

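The clamp slid about 5 mm away from the USB stick and now sits at (260,308). I retry with the tips lower, estimating the tip retreat at about 5 mm for this width.

Call:
servo_tool([
  {"jaw": 0.06, "x": -0.0, "y": -0.035, "z": 0, "rx": 0, "ry": 0, "rz": 0},
  {"jaw": 0.06, "x": -0.007, "y": -0.035, "z": 0, "rx": 0, "ry": 0, "rz": 0},
  {"jaw": 0.06, "x": -0.007, "y": -0.035, "z": 0, "rx": 0, "ry": 0, "rz": 0},
  {"jaw": 0.06, "x": -0.007, "y": -0.035, "z": 0, "rx": 0, "ry": 0, "rz": 0},
  {"jaw": 0.06, "x": -0.007, "y": -0.035, "z": 0, "rx": 0, "ry": 0, "rz": 0},
  {"jaw": 0.06, "x": -0.008, "y": -0.035, "z": 0, "rx": 0, "ry": 0, "rz": 0},
  {"jaw": 0.06, "x": -0.008, "y": -0.033, "z": 0, "rx": 0, "ry": 0, "rz": 0},
  {"jaw": 0.06, "x": 0, "y": 0, "z": -0.03, "rx": 0, "ry": 0, "rz": 0},
  {"jaw": 0.06, "x": 0, "y": 0, "z": -0.03, "rx": 0, "ry": 0, "rz": 0},
  {"jaw": 0.06, "x": 0, "y": 0, "z": -0.015, "rx": 0, "ry": 0, "rz": 0},
  {"jaw": 0.06, "x": 0, "y": 0, "z": 0, "rx": 0, "ry": 0, "rz": 0},
  {"jaw": 0.06, "x": 0, "y": 0, "z": 0, "rx": 0, "ry": 0, "rz": 0},
  {"jaw": 0.06, "x": 0, "y": 0, "z": 0, "rx": 0, "ry": 0, "rz": 0},
])

```text
t: 46.62
eef_pos: [0.4214, -0.2647, 0.0247]
tcp_rot: [0.575, 0.818, -0.0, 0.001]
ft_force: [-0.3, 0.1, 0.3]
gripper_width: 0.0603
finger_force: 0.0
```

```bash
python3 st.py
```

```text
46.62 [ 0.4214 -0.2647  0.0247] [ 5.749e-01  8.182e-01 -1.000e-04  9.000e-04] [-0.2725  0.1475  0.34  ] [-0.0369  0.0424 -0.0101] 0.060273922132209244
```

Call:
servo_tool([
  {"jaw": 0.06, "x": -0.0012, "y": 0.007, "z": 0, "rx": 0, "ry": 0, "rz": 0},
  {"jaw": 0.06, "x": 0, "y": 0, "z": -0.012, "rx": 0, "ry": 0, "rz": 0},
  {"jaw": 0.06, "x": 0, "y": 0, "z": -0.008, "rx": 0, "ry": 0, "rz": 0},
  {"jaw": 0.06, "x": 0, "y": 0, "z": -0.004, "rx": 0, "ry": 0, "rz": 0},
  {"jaw": 0.06, "x": 0, "y": 0, "z": 0, "rx": 0, "ry": 0, "rz": 0},
  {"jaw": 0.06, "x": 0, "y": 0, "z": 0, "rx": 0, "ry": 0, "rz": 0},
])

```text
t: 47.12
eef_pos: [0.42, -0.2563, -0.0001]
tcp_rot: [0.574, 0.819, 0.0, 0.0]
ft_force: [-0.0, 0.3, -0.1]
gripper_width: 0.0602
finger_force: 0.0
```

Call:
servo_tool([
  {"jaw": 0.06, "x": 0, "y": 0, "z": -0.002, "rx": 0, "ry": 0, "rz": 0},
  {"jaw": 0.06, "x": 0, "y": 0, "z": 0, "rx": 0, "ry": 0, "rz": 0},
])

```text
t: 47.28
eef_pos: [0.4201, -0.2565, -0.0022]
tcp_rot: [0.574, 0.819, 0.0, 0.0]
ft_force: [-0.3, 0.4, 0.1]
gripper_width: 0.0601
finger_force: 0.0
```

No contact, so I move y by -1 mm, go 1 mm lower and grip.

Call:
servo_tool([
  {"jaw": 0.06, "x": 0, "y": -0.001, "z": -0.001, "rx": 0, "ry": 0, "rz": 0},
  {"jaw": 0.04, "x": 0, "y": 0, "z": 0, "rx": 0, "ry": 0, "rz": 0},
  {"jaw": 0.04, "x": 0, "y": 0, "z": 0, "rx": 0, "ry": 0, "rz": 0},
  {"jaw": 0.04, "x": 0, "y": 0, "z": 0, "rx": 0, "ry": 0, "rz": 0},
  {"jaw": 0.04, "x": 0, "y": 0, "z": 0, "rx": 0, "ry": 0, "rz": 0},
  {"jaw": 0.04, "x": 0, "y": 0, "z": 0, "rx": 0, "ry": 0, "rz": 0},
], newtons=50)

```text
t: 47.78
eef_pos: [0.4201, -0.2577, -0.0025]
tcp_rot: [0.574, 0.819, -0.0, 0.0]
ft_force: [-2.3, 0.5, 7.4]
gripper_width: 0.0494
finger_force: 50.4
```

```bash
python3 st.py
```

```text
47.78 [ 0.4201 -0.2577 -0.0025] [ 5.744e-01  8.185e-01 -1.000e-04  5.000e-04] [-2.3195  0.4846  7.4437] [ 0.0949  0.2827 -0.0319] 0.04943013171424425
```

Call:
servo_tool([
  {"jaw": 0.04, "x": 0, "y": 0, "z": 0.01, "rx": 0, "ry": 0, "rz": 0},
  {"jaw": 0.04, "x": 0, "y": 0, "z": 0.03, "rx": 0, "ry": 0, "rz": 0},
  {"jaw": 0.04, "x": 0, "y": 0, "z": 0.035, "rx": 0, "ry": 0, "rz": 0},
  {"jaw": 0.04, "x": 0, "y": 0, "z": 0.03, "rx": 0, "ry": 0, "rz": 0},
  {"jaw": 0.04, "x": 0.005, "y": 0.0145, "z": 0, "rx": 0, "ry": 0, "rz": 0},
  {"jaw": 0.04, "x": 0.01, "y": 0.03, "z": 0, "rx": 0, "ry": 0, "rz": 0},
  {"jaw": 0.04, "x": 0.01, "y": 0.035, "z": 0, "rx": 0, "ry": 0, "rz": 0},
  {"jaw": 0.04, "x": 0.01, "y": 0.035, "z": 0, "rx": 0, "ry": 0, "rz": 0},
  {"jaw": 0.04, "x": 0.01, "y": 0.035, "z": 0, "rx": 0, "ry": 0, "rz": 0},
  {"jaw": 0.04, "x": 0.01, "y": 0.035, "z": 0, "rx": 0, "ry": 0, "rz": 0},
  {"jaw": 0.04, "x": 0.007, "y": 0.03, "z": 0, "rx": 0, "ry": 0, "rz": 0},
  {"jaw": 0.04, "x": 0.005, "y": 0.02, "z": 0, "rx": 0, "ry": 0, "rz": 0},
  {"jaw": 0.04, "x": 0, "y": 0.015, "z": 0, "rx": 0, "ry": 0, "rz": 0},
  {"jaw": 0.04, "x": 0, "y": 0, "z": -0.015, "rx": 0, "ry": 0, "rz": 0},
  {"jaw": 0.04, "x": 0, "y": 0, "z": 0, "rx": 0, "ry": 0, "rz": 0},
  {"jaw": 0.04, "x": 0, "y": 0, "z": 0, "rx": 0, "ry": 0, "rz": 0},
])

```text
t: 49.12
eef_pos: [0.4864, -0.0077, 0.0867]
tcp_rot: [0.574, 0.819, -0.0, -0.001]
ft_force: [-0.1, -0.7, -0.7]
gripper_width: 0.0491
finger_force: 52.1
```

```bash
python3 st.py
```

```text
49.12 [ 0.4864 -0.0077  0.0867] [ 5.742e-01  8.187e-01 -3.000e-04 -6.000e-04] [-0.1126 -0.7195 -0.7038] [ 0.004  -0.0327  0.0284] 0.04906771332387157
```

Call:
servo_tool([
  {"jaw": 0.04, "x": 0.0005, "y": -0.0004, "z": -0.01, "rx": 0, "ry": 0, "rz": 0},
  {"jaw": 0.04, "x": 0, "y": 0, "z": -0.003, "rx": 0, "ry": 0, "rz": 0},
  {"jaw": 0.04, "x": 0, "y": 0, "z": -0.003, "rx": 0, "ry": 0, "rz": 0},
  {"jaw": 0.04, "x": 0, "y": 0, "z": -0.003, "rx": 0, "ry": 0, "rz": 0},
  {"jaw": 0.04, "x": 0, "y": 0, "z": -0.003, "rx": 0, "ry": 0, "rz": 0},
  {"jaw": 0.04, "x": 0, "y": 0, "z": 0, "rx": 0, "ry": 0, "rz": 0},
])

```text
t: 49.62
eef_pos: [0.4871, -0.0084, 0.0641]
tcp_rot: [0.575, 0.818, -0.0, -0.0]
ft_force: [-0.5, 0.1, -0.1]
gripper_width: 0.0497
finger_force: 52.1
```

```bash
python3 st.py
```

```text
49.62 [ 0.4871 -0.0084  0.0641] [ 5.745e-01  8.185e-01 -2.000e-04 -4.000e-04] [-0.4867  0.1021 -0.1246] [-0.0069 -0.0639 -0.1151] 0.049687165830181644
```

Call:
servo_tool([
  {"jaw": 0.04, "x": 0, "y": 0, "z": -0.003, "rx": 0, "ry": 0, "rz": 0},
  {"jaw": 0.04, "x": 0, "y": 0, "z": -0.003, "rx": 0, "ry": 0, "rz": 0},
  {"jaw": 0.04, "x": 0, "y": 0, "z": 0, "rx": 0, "ry": 0, "rz": 0},
])

```text
t: 49.87
eef_pos: [0.4871, -0.0082, 0.0582]
tcp_rot: [0.574, 0.819, -0.0, -0.0]
ft_force: [-0.9, -0.0, -1.9]
gripper_width: 0.0491
finger_force: 52.1
```

Call:
servo_tool([
  {"jaw": 0.066, "x": 0, "y": 0, "z": 0, "rx": 0, "ry": 0, "rz": 0},
  {"jaw": 0.066, "x": 0, "y": 0, "z": 0, "rx": 0, "ry": 0, "rz": 0},
  {"jaw": 0.066, "x": 0, "y": 0, "z": 0, "rx": 0, "ry": 0, "rz": 0},
  {"jaw": 0.066, "x": 0, "y": 0, "z": 0, "rx": 0, "ry": 0, "rz": 0},
  {"jaw": 0.066, "x": 0, "y": 0, "z": 0.02, "rx": 0, "ry": 0, "rz": 0},
  {"jaw": 0.066, "x": 0, "y": 0, "z": 0.03, "rx": 0, "ry": 0, "rz": 0},
  {"jaw": 0.066, "x": 0, "y": 0.04, "z": 0, "rx": 0, "ry": 0, "rz": 0},
  {"jaw": 0.066, "x": 0, "y": 0.04, "z": 0, "rx": 0, "ry": 0, "rz": 0},
  {"jaw": 0.066, "x": 0, "y": 0.04, "z": 0, "rx": 0, "ry": 0, "rz": 0},
  {"jaw": 0.066, "x": 0, "y": 0.04, "z": 0, "rx": 0, "ry": 0, "rz": 0},
  {"jaw": 0.066, "x": 0, "y": 0, "z": 0, "rx": 0, "ry": 0, "rz": 0},
  {"jaw": 0.066, "x": 0, "y": 0, "z": 0, "rx": 0, "ry": 0, "rz": 0},
])

```text
t: 50.87
eef_pos: [0.4871, 0.1537, 0.1088]
tcp_rot: [0.573, 0.82, 0.0, 0.0]
ft_force: [0.1, -0.6, 0.1]
gripper_width: 0.0657
finger_force: 0.0
```

```bash
python3 st.py; python3 - <<'E'
from loc import *
V=View('top',4);W=View('side',3)
print('cap',red_cen(V,.4753,-.3805,.028,.03,dark)); print('stack',red_cen(V,.49,-.003,.068,.032,white))
a=cv2.resize(V.ortho(.45,-.32,.014,.1,.5),(300,300)); b=cv2.resize(W.im[180:230,215:290],(450,300),interpolation=cv2.INTER_CUBIC)
save('pics/p12.png',np.hstack([a,b]).clip(0,255).astype(np.uint8),1)
E
```

```text
50.87 [0.4871 0.1537 0.1088] [5.726e-01 8.198e-01 1.000e-04 2.000e-04] [ 0.123  -0.642   0.1389] [ 0.0163 -0.0004  0.0575] 0.06573676838241589
cap (array([ 0.4753, -0.3804]), np.float64(37.1), array([ 0.4753, -0.3803]), array([34. , 39.5]), 90.0)
stack (array([ 0.4933, -0.0069]), np.float64(60.0), array([ 0.4909, -0.0054]), array([52.4, 67.2]), 78.5)
```

View pics/p12.png

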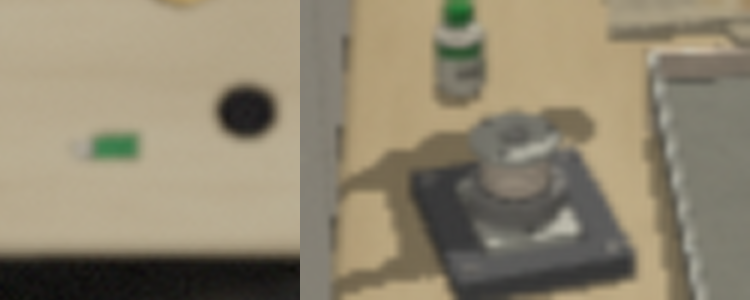

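The clamp is on and level, the cap is still in place, and the stick has not moved. For the cap I close along y, correcting for the visible cap side, which biases y by about 2.7 mm. I have now viewed 15 pictures, one over the limit of 14, so from here I use numbers only.

Call:
servo_tool([
  {"jaw": 0.06, "x": 0, "y": -0.03, "z": 0.01, "rx": 0, "ry": 0, "rz": -5},
  {"jaw": 0.06, "x": 0, "y": -0.03, "z": 0, "rx": 0, "ry": 0, "rz": -5},
  {"jaw": 0.06, "x": 0, "y": -0.03, "z": 0, "rx": 0, "ry": 0, "rz": -5},
  {"jaw": 0.06, "x": 0, "y": -0.03, "z": 0, "rx": 0, "ry": 0, "rz": -5},
  {"jaw": 0.06, "x": 0, "y": -0.03, "z": 0, "rx": 0, "ry": 0, "rz": -5},
  {"jaw": 0.06, "x": 0, "y": -0.03, "z": 0, "rx": 0, "ry": 0, "rz": -5},
  {"jaw": 0.06, "x": 0, "y": -0.03, "z": 0, "rx": 0, "ry": 0, "rz": -5},
  {"jaw": 0.06, "x": 0, "y": -0.03, "z": 0, "rx": 0, "ry": 0, "rz": -5},
  {"jaw": 0.06, "x": 0, "y": -0.03, "z": 0, "rx": 0, "ry": 0, "rz": -5},
  {"jaw": 0.06, "x": 0, "y": -0.03, "z": 0, "rx": 0, "ry": 0, "rz": -5},
  {"jaw": 0.06, "x": -0.002, "y": -0.03, "z": 0, "rx": 0, "ry": 0, "rz": -5},
  {"jaw": 0.06, "x": -0.002, "y": -0.03, "z": 0, "rx": 0, "ry": 0, "rz": -5},
  {"jaw": 0.06, "x": -0.002, "y": -0.03, "z": 0, "rx": 0, "ry": 0, "rz": -5},
  {"jaw": 0.06, "x": -0.002, "y": -0.03, "z": 0, "rx": 0, "ry": 0, "rz": -5},
  {"jaw": 0.06, "x": -0.002, "y": -0.03, "z": 0, "rx": 0, "ry": 0, "rz": -5},
  {"jaw": 0.06, "x": -0.002, "y": -0.03, "z": 0, "rx": 0, "ry": 0, "rz": -5},
  {"jaw": 0.06, "x": -0.002, "y": -0.03, "z": 0, "rx": 0, "ry": 0, "rz": -5},
  {"jaw": 0.06, "x": 0, "y": -0.03, "z": 0, "rx": 0, "ry": 0, "rz": -5},
  {"jaw": 0.06, "x": 0, "y": 0, "z": 0, "rx": 0, "ry": 0, "rz": 0},
  {"jaw": 0.06, "x": 0, "y": 0, "z": 0, "rx": 0, "ry": 0, "rz": 0},
])

```text
t: 52.88
eef_pos: [0.4723, -0.3902, 0.1182]
tcp_rot: [0.985, 0.171, -0.0, -0.0]
ft_force: [0.3, -0.2, 0.2]
gripper_width: 0.0601
finger_force: 0.0
```

```bash
python3 st.py; python3 - <<'E'
from loc import *
W=View('side',3)
# cap in side view: x and rough y using top rim (farthest rows) at z=.028
p=W.ortho(.4735,-.389,.028,.035); print(blob(otsu(cv2.GaussianBlur(dark(p),(0,0),2)),.4735,-.389))
E
```

```text
52.88 [ 0.4723 -0.3902  0.1182] [ 9.853e-01  1.711e-01 -1.000e-04 -1.000e-04] [ 0.3307 -0.216   0.151 ] [ 0.0109  0.0197 -0.0181] 0.060142897219927376
(array([ 0.4756, -0.4018]), np.float64(44.2), array([ 0.4757, -0.3998]), array([35.5, 48.5]), 90.0)
```

Call:
servo_tool([
  {"jaw": 0.06, "x": 0.002, "y": 0.003, "z": -0.03, "rx": 0, "ry": 0, "rz": 0},
  {"jaw": 0.06, "x": 0, "y": 0, "z": -0.03, "rx": 0, "ry": 0, "rz": 0},
  {"jaw": 0.06, "x": 0, "y": 0, "z": -0.025, "rx": 0, "ry": 0, "rz": 0},
  {"jaw": 0.06, "x": 0, "y": 0, "z": -0.015, "rx": 0, "ry": 0, "rz": 0},
  {"jaw": 0.06, "x": 0, "y": 0, "z": -0.012, "rx": 0, "ry": 0, "rz": 0},
  {"jaw": 0.06, "x": 0, "y": 0, "z": 0, "rx": 0, "ry": 0, "rz": 0},
  {"jaw": 0.06, "x": 0, "y": 0, "z": 0, "rx": 0, "ry": 0, "rz": 0},
])

```text
t: 53.62
eef_pos: [0.4757, -0.3848, 0.0069]
tcp_rot: [0.985, 0.173, -0.0, -0.0]
ft_force: [-0.2, -0.2, -0.1]
gripper_width: 0.0603
finger_force: 0.0
```

Call:
servo_tool([
  {"jaw": 0.025, "x": 0, "y": 0, "z": 0, "rx": 0, "ry": 0, "rz": 0},
  {"jaw": 0.025, "x": 0, "y": 0, "z": 0, "rx": 0, "ry": 0, "rz": 0},
  {"jaw": 0.025, "x": 0, "y": 0, "z": 0, "rx": 0, "ry": 0, "rz": 0},
  {"jaw": 0.025, "x": 0, "y": 0, "z": 0, "rx": 0, "ry": 0, "rz": 0},
  {"jaw": 0.025, "x": 0, "y": 0, "z": 0, "rx": 0, "ry": 0, "rz": 0},
  {"jaw": 0.025, "x": 0, "y": 0, "z": 0, "rx": 0, "ry": 0, "rz": 0},
], newtons=30)

```text
t: 54.12
eef_pos: [0.4762, -0.3859, 0.0084]
tcp_rot: [0.985, 0.173, 0.001, 0.001]
ft_force: [-0.1, 1.3, 6.5]
gripper_width: 0.0349
finger_force: 30.0
```

```bash
python3 st.py
```

```text
54.12 [ 0.4762 -0.3859  0.0084] [9.850e-01 1.726e-01 9.000e-04 1.200e-03] [-0.0767  1.2634  6.544 ] [ 0.2581  0.0315 -0.0217] 0.034947548901667354
```

Gripped. I regrip at 90° to centre the cap on the other axis as well.

Call:
servo_tool([
  {"jaw": 0.058, "x": 0, "y": 0, "z": -0.001, "rx": 0, "ry": 0, "rz": 0},
  {"jaw": 0.058, "x": 0, "y": 0, "z": 0, "rx": 0, "ry": 0, "rz": 0},
  {"jaw": 0.058, "x": 0, "y": 0, "z": 0, "rx": 0, "ry": 0, "rz": 0},
  {"jaw": 0.058, "x": 0, "y": 0, "z": 0, "rx": 0, "ry": 0, "rz": 0},
  {"jaw": 0.058, "x": 0, "y": 0, "z": 0, "rx": 0, "ry": 0, "rz": 7},
  {"jaw": 0.058, "x": 0, "y": 0, "z": 0, "rx": 0, "ry": 0, "rz": 7},
  {"jaw": 0.058, "x": 0, "y": 0, "z": 0, "rx": 0, "ry": 0, "rz": 7},
  {"jaw": 0.058, "x": 0, "y": 0, "z": 0, "rx": 0, "ry": 0, "rz": 7},
  {"jaw": 0.058, "x": 0, "y": 0, "z": 0, "rx": 0, "ry": 0, "rz": 7},
  {"jaw": 0.058, "x": 0, "y": 0, "z": 0, "rx": 0, "ry": 0, "rz": 7},
  {"jaw": 0.058, "x": 0, "y": 0, "z": 0, "rx": 0, "ry": 0, "rz": 7},
  {"jaw": 0.058, "x": 0, "y": 0, "z": 0, "rx": 0, "ry": 0, "rz": 7},
  {"jaw": 0.058, "x": 0, "y": 0, "z": 0, "rx": 0, "ry": 0, "rz": 7},
  {"jaw": 0.058, "x": 0, "y": 0, "z": 0, "rx": 0, "ry": 0, "rz": 7},
  {"jaw": 0.058, "x": 0, "y": 0, "z": 0, "rx": 0, "ry": 0, "rz": 7},
  {"jaw": 0.058, "x": 0, "y": 0, "z": 0, "rx": 0, "ry": 0, "rz": 7},
  {"jaw": 0.058, "x": 0, "y": 0, "z": 0, "rx": 0, "ry": 0, "rz": 6},
  {"jaw": 0.058, "x": 0, "y": 0, "z": 0, "rx": 0, "ry": 0, "rz": 0},
  {"jaw": 0.058, "x": 0, "y": 0, "z": 0, "rx": 0, "ry": 0, "rz": 0},
])

```text
t: 55.7
eef_pos: [0.4753, -0.3853, 0.0056]
tcp_rot: [0.576, 0.818, 0.0, -0.0]
ft_force: [-0.6, -0.0, -0.3]
gripper_width: 0.058
finger_force: 0.0
```

Call:
servo_tool([
  {"jaw": 0.025, "x": 0, "y": 0, "z": 0, "rx": 0, "ry": 0, "rz": 0},
  {"jaw": 0.025, "x": 0, "y": 0, "z": 0, "rx": 0, "ry": 0, "rz": 0},
  {"jaw": 0.025, "x": 0, "y": 0, "z": 0, "rx": 0, "ry": 0, "rz": 0},
  {"jaw": 0.025, "x": 0, "y": 0, "z": 0, "rx": 0, "ry": 0, "rz": 0},
  {"jaw": 0.025, "x": 0, "y": 0, "z": 0, "rx": 0, "ry": 0, "rz": 0},
  {"jaw": 0.025, "x": 0, "y": 0, "z": 0, "rx": 0, "ry": 0, "rz": 0},
], newtons=50)

```text
t: 56.2
eef_pos: [0.4756, -0.3854, 0.006]
tcp_rot: [0.575, 0.818, -0.0, 0.0]
ft_force: [0.5, -0.1, 3.7]
gripper_width: 0.0349
finger_force: 50.1
```

```bash
python3 st.py
```

```text
56.2 [ 0.4756 -0.3854  0.006 ] [ 5.746e-01  8.184e-01 -0.000e+00  3.000e-04] [ 0.5324 -0.1111  3.6789] [ 0.0141 -0.0055 -0.0311] 0.03486868009691251
```

Call:
servo_tool([
  {"jaw": 0.025, "x": 0, "y": 0, "z": 0.01, "rx": 0, "ry": 0, "rz": 0},
  {"jaw": 0.025, "x": 0, "y": 0, "z": 0.03, "rx": 0, "ry": 0, "rz": 0},
  {"jaw": 0.025, "x": 0, "y": 0, "z": 0.035, "rx": 0, "ry": 0, "rz": 0},
  {"jaw": 0.025, "x": 0, "y": 0, "z": 0.035, "rx": 0, "ry": 0, "rz": 0},
  {"jaw": 0.025, "x": 0.0015, "y": 0.0173, "z": 0, "rx": 0, "ry": 0, "rz": 0},
  {"jaw": 0.025, "x": 0.001, "y": 0.03, "z": 0, "rx": 0, "ry": 0, "rz": 0},
  {"jaw": 0.025, "x": 0.001, "y": 0.035, "z": 0, "rx": 0, "ry": 0, "rz": 0},
  {"jaw": 0.025, "x": 0.001, "y": 0.035, "z": 0, "rx": 0, "ry": 0, "rz": 0},
  {"jaw": 0.025, "x": 0.001, "y": 0.035, "z": 0, "rx": 0, "ry": 0, "rz": 0},
  {"jaw": 0.025, "x": 0.001, "y": 0.035, "z": 0, "rx": 0, "ry": 0, "rz": 0},
  {"jaw": 0.025, "x": 0.001, "y": 0.035, "z": 0, "rx": 0, "ry": 0, "rz": 0},
  {"jaw": 0.025, "x": 0.001, "y": 0.035, "z": 0, "rx": 0, "ry": 0, "rz": 0},
  {"jaw": 0.025, "x": 0.001, "y": 0.035, "z": 0, "rx": 0, "ry": 0, "rz": 0},
  {"jaw": 0.025, "x": 0.001, "y": 0.035, "z": 0, "rx": 0, "ry": 0, "rz": 0},
  {"jaw": 0.025, "x": 0.001, "y": 0.03, "z": 0, "rx": 0, "ry": 0, "rz": 0},
  {"jaw": 0.025, "x": 0, "y": 0.02, "z": 0, "rx": 0, "ry": 0, "rz": 0},
  {"jaw": 0.025, "x": 0, "y": 0, "z": 0, "rx": 0, "ry": 0, "rz": 0},
  {"jaw": 0.025, "x": 0, "y": 0, "z": 0, "rx": 0, "ry": 0, "rz": 0},
  {"jaw": 0.025, "x": 0, "y": 0, "z": 0, "rx": 0, "ry": 0, "rz": 0},
])

```text
t: 57.78
eef_pos: [0.487, -0.0085, 0.116]
tcp_rot: [0.574, 0.819, -0.0, 0.0]
ft_force: [-0.3, 0.2, -0.9]
gripper_width: 0.0346
finger_force: 50.0
```

```bash
python3 st.py
```

```text
57.78 [ 0.487  -0.0085  0.116 ] [ 5.744e-01  8.186e-01 -0.000e+00  2.000e-04] [-0.2949  0.184  -0.8689] [-0.0375  0.0022  0.0017] 0.034640721533983655
```

Call:
servo_tool([
  {"jaw": 0.025, "x": 0, "y": 0.0003, "z": -0.015, "rx": 0, "ry": 0, "rz": 0},
  {"jaw": 0.025, "x": 0, "y": 0, "z": -0.012, "rx": 0, "ry": 0, "rz": 0},
  {"jaw": 0.025, "x": 0, "y": 0, "z": -0.004, "rx": 0, "ry": 0, "rz": 0},
  {"jaw": 0.025, "x": 0, "y": 0, "z": 0, "rx": 0, "ry": 0, "rz": 0},
  {"jaw": 0.025, "x": 0, "y": 0, "z": -0.003, "rx": 0, "ry": 0, "rz": 0},
  {"jaw": 0.025, "x": 0, "y": 0, "z": -0.003, "rx": 0, "ry": 0, "rz": 0},
  {"jaw": 0.025, "x": 0, "y": 0, "z": 0, "rx": 0, "ry": 0, "rz": 0},
])

```text
t: 58.37
eef_pos: [0.4869, -0.008, 0.0787]
tcp_rot: [0.575, 0.818, 0.0, 0.0]
ft_force: [0.4, 0.3, 0.4]
gripper_width: 0.0345
finger_force: 50.0
```

Call:
servo_tool([
  {"jaw": 0.025, "x": 0, "y": 0, "z": -0.002, "rx": 0, "ry": 0, "rz": 0},
  {"jaw": 0.025, "x": 0, "y": 0, "z": -0.0015, "rx": 0, "ry": 0, "rz": 0},
  {"jaw": 0.025, "x": 0, "y": 0, "z": 0, "rx": 0, "ry": 0, "rz": 0},
])

```text
t: 58.62
eef_pos: [0.4868, -0.0076, 0.0751]
tcp_rot: [0.574, 0.819, 0.0, -0.0]
ft_force: [-0.3, 0.1, -0.4]
gripper_width: 0.0342
finger_force: 50.0
```

```bash
python3 st.py
```

```text
58.62 [ 0.4868 -0.0076  0.0751] [ 0.5744  0.8186  0.     -0.    ] [-0.285   0.0924 -0.4   ] [ 0.0125  0.0023 -0.0568] 0.03423848509664694
```

Call:
servo_tool([
  {"jaw": 0.025, "x": 0, "y": 0, "z": -0.001, "rx": 0, "ry": 0, "rz": 0},
  {"jaw": 0.025, "x": 0, "y": 0, "z": -0.0007, "rx": 0, "ry": 0, "rz": 0},
  {"jaw": 0.025, "x": 0, "y": 0, "z": 0, "rx": 0, "ry": 0, "rz": 0},
])

```text
t: 58.87
eef_pos: [0.4871, -0.0077, 0.0739]
tcp_rot: [0.574, 0.819, 0.0, 0.0]
ft_force: [-0.7, 0.1, 3.2]
gripper_width: 0.0342
finger_force: 50.4
```

```bash
python3 st.py
```

```text
58.87 [ 0.4871 -0.0077  0.0739] [5.744e-01 8.186e-01 1.000e-04 3.000e-04] [-0.7034  0.0697  3.1512] [0.0315 0.2003 0.0241] 0.03416765191702942
```

Contact exactly at the expected height. Release and retreat.

Call:
servo_tool([
  {"jaw": 0.06, "x": 0, "y": 0, "z": 0, "rx": 0, "ry": 0, "rz": 0},
  {"jaw": 0.06, "x": 0, "y": 0, "z": 0, "rx": 0, "ry": 0, "rz": 0},
  {"jaw": 0.06, "x": 0, "y": 0, "z": 0, "rx": 0, "ry": 0, "rz": 0},
  {"jaw": 0.06, "x": 0, "y": 0, "z": 0, "rx": 0, "ry": 0, "rz": 0},
  {"jaw": 0.06, "x": 0, "y": 0, "z": 0, "rx": 0, "ry": 0, "rz": 0},
  {"jaw": 0.06, "x": 0, "y": 0, "z": 0.015, "rx": 0, "ry": 0, "rz": 0},
  {"jaw": 0.06, "x": 0, "y": 0, "z": 0.03, "rx": 0, "ry": 0, "rz": 0},
  {"jaw": 0.06, "x": 0, "y": 0, "z": 0.03, "rx": 0, "ry": 0, "rz": 0},
  {"jaw": 0.06, "x": 0, "y": 0.04, "z": 0, "rx": 0, "ry": 0, "rz": 0},
  {"jaw": 0.06, "x": 0, "y": 0.04, "z": 0, "rx": 0, "ry": 0, "rz": 0},
  {"jaw": 0.06, "x": 0, "y": 0.04, "z": 0, "rx": 0, "ry": 0, "rz": 0},
  {"jaw": 0.06, "x": 0, "y": 0.04, "z": 0, "rx": 0, "ry": 0, "rz": 0},
  {"jaw": 0.06, "x": 0, "y": 0.04, "z": 0, "rx": 0, "ry": 0, "rz": 0},
  {"jaw": 0.06, "x": 0, "y": 0, "z": 0, "rx": 0, "ry": 0, "rz": 0},
  {"jaw": 0.06, "x": 0, "y": 0, "z": 0, "rx": 0, "ry": 0, "rz": 0},
])

```text
t: 60.12
eef_pos: [0.4864, 0.1943, 0.1483]
tcp_rot: [0.573, 0.82, -0.0, -0.0]
ft_force: [-0.4, -0.7, -0.4]
gripper_width: 0.0597
finger_force: 0.0
```

```bash
python3 st.py; python3 - <<'E'
from loc import *
V=View('top',4)
print('cap',red_cen(V,.4887,-.005,.096,.024,dark)); 
P=np.nanmedian([cam('top')[1] for _ in range(5)],0)
u,v=V.px([.4887,-.004,.096])[0].round().astype(int); print('cap top z',np.nanmean(P[v-2:v+3,u-2:u+3,2]))
print('base/fix',red_cen(V,.488,-.005,.016,.085,sat))
E
```

```text
60.12 [0.4864 0.1943 0.1483] [ 5.727e-01  8.198e-01 -1.000e-04 -0.000e+00] [-0.4268 -0.6781 -0.364 ] [ 0.0225  0.005  -0.0178] 0.059745438685507746
cap (array([ 0.4872, -0.0065]), np.float64(33.0), array([ 0.4866, -0.0061]), array([32.9, 33.2]), 45.0)
cap top z 0.09527641407611794
base/fix (array([ 0.4892, -0.0065]), np.float64(126.6), array([ 0.4891, -0.0064]), array([102.9, 123.7]), 76.8)
```

```bash
python3 -c "
from cell import finish_job; print(finish_job())"
```

```text
the job is handed in; nothing more can be done
None
```

I handed in the finished filter holder at about 60 s; `finish_job` gave no verdict. The base is in the pocket, with the disc, all four spacers, the clamp ring and the cap on the post: cap top measured at 95 mm against 96 expected, centred to about 2 mm. The clamp ring was knocked aside mid-run, and my first grip on it missed and slid it about 5 mm before the second took it. I viewed 15 pictures, one over the limit of 14.

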